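# Empty the grinding pot of a bench media mill

### The job

Empty the mill's grinding pot: slide the white handled dish home on the empty near side of the mill, against the two stop pegs of its base plate, then swing the pot right over by its tipping handle so that the steel grinding balls drop into the dish. Lift the carriage with the upside-down pot straight up by its knob, nearly to the top, to leave the heap, and then draw the dish with all eight balls out until it is wholly clear of the pot; leave the dish standing flat on the bench, the pot raised and upside down, and the other things where they are.

Things in the scene. Friction and masses are not known exactly. Their poses are not given: they have to be found in the camera images.
- mill: Small bench media mill, fixed: grey base plate, steel column 174 mm high with a black cap at x = +158 mm, a carriage sliding on it that carries a tipping yoke with the steel pot. Origin on the bench straight below the yoke's axis, level with the pot's middle along x; x points along the yoke's axis towards the column, z up; the pot begins on the +y side and lands on the -y side.
- yoke_axis (a point): Point on the horizontal axis about which yoke and pot turn (the axis runs along the mill's x), 48 mm above the bench when the carriage is down; rises with the carriage.
- yoke (a joint): Turn of the yoke with the pot, rad: 0 = pot upright (the start), 3.14 = fully upside down over the dish's place; firm stops at both ends, and the pot's weight keeps it at either. Growing values carry the pot from the mill's +y side over the top to the -y side (right-hand turn about the mill's x). Needs about 4 N at the tipping handle.
- pot_mid (a point): Middle of the pot: an open steel cup, 53 mm outside diameter, 72 mm long, wall 2 mm; its z points out of its mouth. Its axis lies 46 mm from the yoke's axis; while turning it reaches up to 125 mm above the bench. Upside down with the carriage down its rim hangs 13 mm above the bench, inside the dish, 10 mm above the dish's floor.
- tip_handle (a point): Middle of the pot's black round tipping handle: 12 mm diameter, 46 mm long, parallel to the mill's x, pointing away from the column; 64 mm from the pot's axis. It circles the yoke's axis at radius 48 mm: at first 46 mm to its +y side and 13 mm below it, at the end 46 mm to its -y side and 13 mm above it. Its sleeve turns freely: pinch it from above and keep hold all the way.
- carriage (a joint): Height of the carriage on its column, m: 0 = down (the start), 0.075 = top stop. A stiff slide: it stays where it is left; 14 to 17 N lifts it. Carries yoke, pot, both handles.
- lift_knob (a point): Middle of the black round lifting knob that stands on the carriage's arm between pot and column, 82 mm from the pot's middle along the mill's x and 76 mm in front of the column: 27 mm diameter, 27 mm high, middle 92 mm above the bench with the carriage down; lift it straight up to raise the carriage.
- dish_seat (a point): On the bench (z = 0): where the dish's centre is when the dish is home, under the upturned pot, its rim against the two upright steel stop pegs (10 mm diameter, 33 mm high) on the column side; 46 mm to the -y side of the mill's origin.
- dish_center (a point): Centre of the inner floor (3 mm above the bench) of the loose white porcelain dish with a long handle: round, flared, inner floor 62 mm and rim 112 mm in diameter, 30 mm high, about 0.25 kg. Axes: z up, -x along its handle.
- dish_handle (a point): Grip point on the dish's flat white handle, 136 mm from the dish's centre along its -x, 25 mm above the bench; handle 14 mm wide, 11 mm thick, top at 31 mm, its end at 163 mm from the centre.
- bottle_mid (a point): Bystander: small brown bottle with a dark cap, 34 mm wide, 75 mm high; half-way up.
- notes_mid (a point): Bystander: block of sticky notes, 67 x 68 x 21 mm; its middle.
- ball0_center (a point): Centre of grinding ball 1 of 8: loose steel ball, 14 mm diameter, 11 g; at the start inside the pot.
- ball1_center (a point): Centre of grinding ball 2 of 8: loose steel ball, 14 mm diameter, 11 g; at the start inside the pot.
- ball2_center (a point): Centre of grinding ball 3 of 8: loose steel ball, 14 mm diameter, 11 g; at the start inside the pot.
- ball3_center (a point): Centre of grinding ball 4 of 8: loose steel ball, 14 mm diameter, 11 g; at the start inside the pot.
- ball4_center (a point): Centre of grinding ball 5 of 8: loose steel ball, 14 mm diameter, 11 g; at the start inside the pot.
- ball5_center (a point): Centre of grinding ball 6 of 8: loose steel ball, 14 mm diameter, 11 g; at the start inside the pot.
- ball6_center (a point): Centre of grinding ball 7 of 8: loose steel ball, 14 mm diameter, 11 g; at the start inside the pot.
- ball7_center (a point): Centre of grinding ball 8 of 8: loose steel ball, 14 mm diameter, 11 g; at the start inside the pot.

How it is judged:
By the outcome, as a careful person would: the job done as asked, in the order asked, and still so for the second after the job is handed in, with the robot touching nothing.
It also fails if it takes over 72 s, if anything falls off the work surface, if the arm or the gripper's body presses on something with over 40 N, if the wrist force passes 120 N, or if a joint passes its speed limit or range.

### The arm

A 7-joint arm with a two-finger parallel gripper is mounted at the origin on a cart in front of the work surface, level with it; the furniture and walls round the work are solid. World frame = base frame: x ahead of the robot, y to its left, z up, the work surface at z = 0. Lengths are in m, angles in rad, forces in N, time in s.
With the tool pointing down it reaches from about 0.35 to 0.9 m from the base axis. Payload 8.1 kg.
Tool frame: the origin (TCP) lies at the very end of the fingers, on their centre line; the grasp point (between the pads) lies ctrl.hold_point_z behind it (ctrl.hold_point_z is the distance from the TCP to the grasp point, in m); z points along the fingers, y is the direction in which the jaws open and shut (so a half turn about z gives the same grasp; the last joint's range is limited). The gripper opens to 92 mm and grips with 3 to 60 N. Pads are 19 mm wide; open, the fingers measure 130 mm over their backs; the gripper's body (75 mm by 190 mm) begins 47 mm behind the grasp point.
Start: joints at [1.075, 0.434, 0.025, 1.573, -0.012, 1.134, -0.075], TCP at [0.239, -0.577, 0.227] pointing down, gripper open.
Joint ranges: [-2.62, 2.62], [-0.44, 2.09], [-1.27, 1.32], [0.08, 2.57], [-1.32, 4.46], [0.12, 2], [-2.74, 2.74]. Speed limits (rad/s): [2.22, 2.22, 3.01, 3.01, 3.14, 3.14, 3.14].

### API

Orientations are given as a 3x3 rotation matrix whose columns are the frame's x, y, z axes.
In Python, from workcell import state, cams, ticket, search_frame, outline_of, pinpoint, ctrl gives the robot as it stands.
- The arm moves only by the shell command python3 -m inch 'ROWS' [FORCE]. ROWS is JSON, a list of rows, each a list of 7 numbers: the closure, from -1 (fully open) to 1 (shut), then the shift along the world's x, y, z each as a share of 250 mm, from -1 to 1, then the turn, a rotation vector about the world's x, y, z each as a share of 90 degrees, from -1 to 1. In form: [[fingers, x, y, z, ax, ay, az], ...]. A call has 1 to 12 rows; each row is the pose to reach, as a shift and turn from the pose commanded when the call began; what a row does not reach only later rows make up. A row lasts 1/12 s, in which the tool goes at most 41.7 mm and 7.16 degrees, less where a joint would pass 70% of its speed; a pose out of reach is approached as far as the arm can. A call with a number of a shift or a turn outside -1 to 1 is refused whole. A call with a gripper value outside its range is refused whole. The fingers move at their own pace and stop on an object; FORCE is the grip in N (left out, the last holds). Time passes only in rows, so rows that repeat a pose let the fingers close. It gives the time, the measured TCP pose, the force and the opening at its end, in the units of the state.
- state(): the state, without advancing time (a new reading comes with each control period).
- cams.grab_frame(name): name is "side" or "top"; returns a dict with "color" (384x512x3 uint8, red, green, blue), "K" (3x3 intrinsics, pixels), "k1" (the pictures are not rectified: a ray, as slopes to the right and down, at radius r is drawn at 1 + k1 r^2 times it, then the intrinsics apply), "R" (3x3) and "t" (3): a world point X has camera coordinates R X + t. Camera axes: x right, y down, z forward; pixel columns grow to the right and rows downward; lengths in m; the calibration is good to about 2 mm. A picture is of the moment at which its call begins. There is no depth.
- ticket.hand_in(): hands the job in, once; it reports no verdict.
Trained networks look in the newest picture that a camera, given by its name, has taken for a name from the list of things; names that differ only in an ending like _2 or _b are one class to them, and where a whole thing is asked for, a point or a joint stands for the part that bears it (a point fixed in the world has none). Each returns a list of dicts, best first, with "p" (0 to 1); they miss things now and then, are a little off and sometimes report something else, mostly with a low value. They report only what shows in the picture. A call takes as long as a camera call.
- search_frame(name, camera): "rect" ([left, top, width, height] in pixels, round what is visible of it).
- outline_of(name, camera): "pixels" (384x512 bool, what is visible of it) and "rect" ([left, top, width, height] in pixels, round what is visible of it).
- pinpoint(name, camera): "pixel" ([row, column] in pixels: a listed point, or the origin of a listed thing).
The state is a dict: "time": time; "joint_pos": joint angles; "joint_velocities": joint speeds; "effort": joint torques, N m; "tcp_pos": TCP position; "orientation": TCP orientation; "wrist_force": force on the tool from outside, world axes, zero at the start; "moment": the same for the moment, N m; "finger_gap": finger opening in m.
Only numpy, scipy, OpenCV 4.12 (cv2) and the standard library are available. Lean on these libraries where they do the work, as an engineer would, in place of code of your own. Each camera call takes 0.05 s, during which the arm holds its last target.

## Working session

There is one attempt and no reset: what is moved stays moved. The work goes in short steps, Python scripts to look and compute and a shell command to move; the robot and the scene stay as the last step left them, time stands still between calls to the robot, and variables do not carry over. Pictures are saved under pics/ and viewed, and the job is handed in when it is done.

```bash
ls; mkdir -p pics; python3 - <<'E'
from workcell import state,cams,ctrl
import cv2
s=state();print(s['time'],s['tcp_pos'],s['orientation'],s['finger_gap'],ctrl.hold_point_z)
for n in('side','top'):
    f=cams.grab_frame(n);cv2.imwrite(f'pics/{n}0.png',cv2.cvtColor(f['color'],cv2.COLOR_RGB2BGR));print(n,f['K'],f['k1'],f['R'],f['t'])
E
```

```text
pics
0.0 [ 0.23897356 -0.57695807  0.22592754] [[ 9.23862538e-01  3.82723720e-01 -7.51976675e-04]
 [ 3.82724426e-01 -9.23861488e-01  1.40178096e-03]
 [-1.58227465e-04 -1.58285276e-03 -9.99998735e-01]] 0.09161908708222387 0.0188
side [[442.29368694   0.         252.06935853]
 [  0.         442.29368694 197.9942067 ]
 [  0.           0.           1.        ]] -0.07135696027441399 [[-0.99937774  0.03284307 -0.01286337]
 [ 0.02706993  0.48035493 -0.87665635]
 [-0.0226131  -0.87645905 -0.48094509]] [0.52026098 0.07413262 1.15668328]
top [[399.00612445   0.         258.69577079]
 [  0.         399.00612445 196.58287324]
 [  0.           0.           1.        ]] -0.009809897297960316 [[ 0.02130604 -0.99972657  0.0096354 ]
 [-0.99005352 -0.02243852 -0.13889038]
 [ 0.13906861 -0.00658036 -0.99026089]] [-0.02847347  0.49135754  1.00917476]
```

View pics/side0.png

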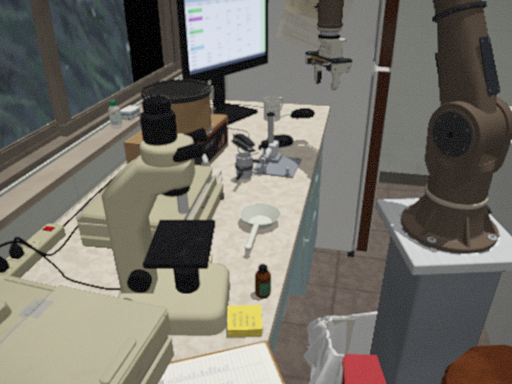

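View pics/top0.png

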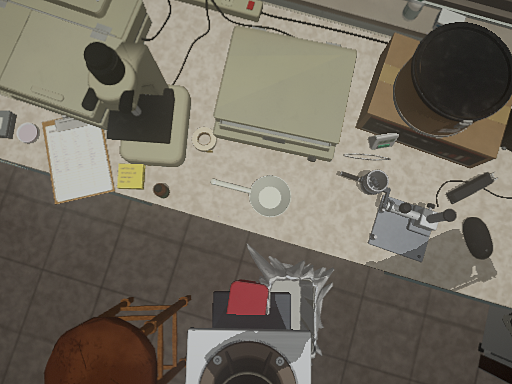

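```bash
cat > h.py <<'E'
from workcell import state,cams,ctrl,search_frame,outline_of,pinpoint
import numpy as np,cv2
def und(f,px):
    K=f['K'];d=np.array([(px[1]-K[0,2])/K[0,0],(px[0]-K[1,2])/K[1,1]]);u=d.copy()
    for _ in range(20):u=d/(1+f['k1']*(u@u))
    return u
def ray(f,px):
    u=und(f,px);R=np.array(f['R']);t=np.array(f['t'])
    return -R.T@t,R.T@np.array([u[0],u[1],1.])
def onz(f,px,z):
    c,d=ray(f,px);return c+d*(z-c[2])/d[2]
def tri(f1,p1,f2,p2):
    c1,d1=ray(f1,p1);c2,d2=ray(f2,p2)
    d1=d1/np.linalg.norm(d1);d2=d2/np.linalg.norm(d2)
    s=np.linalg.lstsq(np.c_[d1,-d2],c2-c1,rcond=None)[0]
    a=c1+s[0]*d1;b=c2+s[1]*d2
    return (a+b)/2,np.linalg.norm(a-b)
def proj(f,X):
    x=np.array(f['R'])@X+f['t'];u=x[:2]/x[2];u=u*(1+f['k1']*(u@u))
    return f['K'][1,1]*u[1]+f['K'][1,2],f['K'][0,0]*u[0]+f['K'][0,2]
def save(n,name):
    f=cams.grab_frame(n);cv2.imwrite(f'pics/{name}.png',cv2.cvtColor(f['color'],cv2.COLOR_RGB2BGR));return f
def best(name,cam):
    r=pinpoint(name,cam)
    return (r[0]['pixel'],r[0]['p']) if r else (None,0)
E
python3 - <<'E'
from h import *
np.set_printoptions(precision=4,suppress=True)
fs=cams.grab_frame('side');ft=cams.grab_frame('top')
Z=dict(mill=0,yoke_axis=.048,tip_handle=.035,lift_knob=.092,dish_seat=0,dish_center=.003,dish_handle=.025,bottle_mid=.0375,notes_mid=.0105,pot_mid=.046)
for n in Z:
    a,pa=best(n,'side');b,pb=best(n,'top')
    print(n,a,round(pa,2),b,round(pb,2))
    if a is not None:print('   s',onz(fs,a,Z[n]))
    if b is not None:print('   t',onz(ft,b,Z[n]))
    if a is not None and b is not None:print('   tri',*tri(fs,a,ft,b))
print(state()['time'])
E
```

```text
mill [183.2, 254.4] 0.94 [202.4, 366.6] 0.63
   s [ 0.5041 -0.2796  0.    ]
   t [ 0.4874 -0.3102  0.    ]
   tri [ 0.4965 -0.3169 -0.0203] 0.012855528064548722
yoke_axis None 0 [200.2, 366.8] 0.96
   t [ 0.4868 -0.2973  0.048 ]
tip_handle [166.3, 258.9] 0.65 [174.1, 350.3] 0.73
   s [ 0.4874 -0.3295  0.035 ]
   t [ 0.5572 -0.2584  0.035 ]
   tri [ 0.5187 -0.2408  0.0842] 0.05658697659022727
lift_knob [142.8, 265.3] 0.58 [204.8, 405.1] 0.55
   s [ 0.4635 -0.3875  0.092 ]
   t [ 0.4715 -0.38    0.092 ]
   tri [ 0.4674 -0.3775  0.0967] 0.006850121419406384
dish_seat [180.3, 272.1] 0.68 None 0
   s [ 0.4471 -0.2967  0.    ]
dish_center [223.7, 258.4] 0.65 [196.9, 271.3] 0.76
   s [ 0.5026 -0.035   0.003 ]
   t [ 0.4962 -0.0519  0.003 ]
   tri [ 0.4998 -0.0526 -0.0085] 0.004066600262790284
dish_handle [243.3, 248.7] 0.65 [183.7, 219.4] 0.97
   s [0.5312 0.0868 0.025 ]
   t [0.5253 0.0871 0.025 ]
   tri [0.5283 0.0868 0.0243] 0.005805362950919785
bottle_mid [278.6, 265.7] 0.6 [189.6, 157.6] 0.56
   s [0.4994 0.236  0.0375]
   t [0.5039 0.2465 0.0375]
   tri [0.5013 0.2448 0.045 ] 0.0027830381640051834
notes_mid [321.6, 240.1] 0.69 [174.5, 129.3] 0.93
   s [0.5544 0.3306 0.0105]
   t [0.5473 0.3316 0.0105]
   tri [0.5509 0.3314 0.0104] 0.007111181848023941
pot_mid [161.4, 243.6] 0.79 [185.0, 369.4] 0.86
   s [ 0.5359 -0.3463  0.046 ]
   t [ 0.5272 -0.3054  0.046 ]
   tri [ 0.5302 -0.3009  0.0647] 0.01237409394275808
1.2
```

```bash
python3 - <<'E'
import cv2
a=cv2.imread('pics/side0.png')[80:270,200:340];b=cv2.imread('pics/top0.png')[150:270,200:470]
cv2.imwrite('pics/side0z.png',cv2.resize(a,None,fx=3,fy=3,interpolation=cv2.INTER_CUBIC)[:600])
cv2.imwrite('pics/top0z.png',cv2.resize(b,None,fx=2.9,fy=2.9,interpolation=cv2.INTER_CUBIC))
E
```

```text
(no output)
```

View pics/side0z.png

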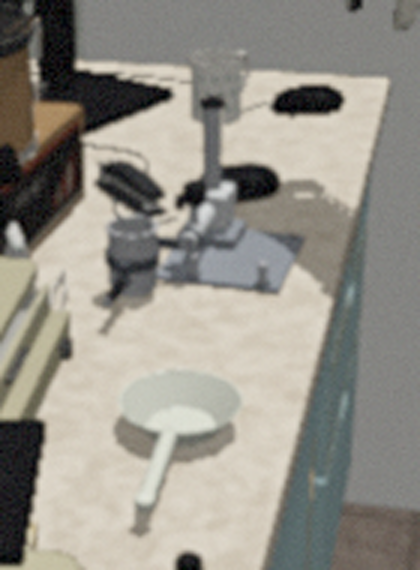

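View pics/top0z.png

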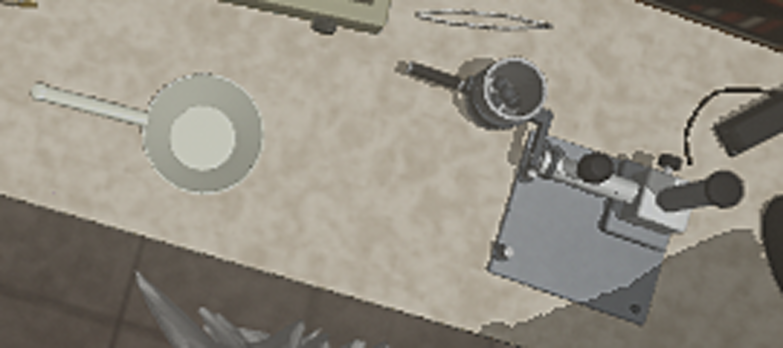

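```bash
cat > fit.py <<'E'
from h import *
from scipy.optimize import least_squares
np.set_printoptions(precision=4,suppress=True)
fs=cams.grab_frame('side');ft=cams.grab_frame('top')
def z(c,r):return (150+(r+.5)/2.9-.5,200+(c+.5)/2.9-.5)
def zs(c,r):return (80+(r+.5)/3-.5,200+(c+.5)/3-.5)
F=[(ft,(.082,0,.1055),z(597,164)),(ft,(0,.046,.083),z(515,88)),(ft,(-.087,.046,.035),z(400,67)),
(fs,(0,.046,.083),zs(134,230)),(fs,(-.087,.046,.035),zs(104,330))]
def res(p,out=0):
    c,s=np.cos(p[2]),np.sin(p[2]);r=[]
    for f,m,px in F:
        X=np.array([p[0]+c*m[0]-s*m[1],p[1]+s*m[0]+c*m[1],m[2]]);q=proj(f,X)
        r+=[q[0]-px[0],q[1]-px[1]]
    return np.array(r)
o=least_squares(res,[.487,-.3,-1.75],loss='soft_l1');p=o.x
print(p,res(p).reshape(-1,2))
c,s=np.cos(p[2]),np.sin(p[2]);T=lambda m:np.array([p[0]+c*m[0]-s*m[1],p[1]+s*m[0]+c*m[1],m[2]])
for n,m in dict(seat=(0,-.046,0),handle=(-.064,.046,.035),knob=(.082,0,.092),col=(.158,0,.18),hend=(-.064,-.046,.061)).items():print(n,T(m),proj(ft,T(m)),proj(fs,T(m)))
for cam in('top','side'):
  img=cv2.imread(f'pics/{cam}0.png');f=ft if cam=='top' else fs
  img=cv2.resize(img,None,fx=4,fy=4,interpolation=cv2.INTER_CUBIC)
  for m,co in [((0,-.046,0),(0,0,255)),((-.041,.046,.035),(0,255,0)),((-.087,.046,.035),(0,255,0)),((.082,0,.1055),(255,0,0)),((.158,0,.18),(255,0,255)),((0,.046,.083),(0,255,255)),((0,0,.048),(255,255,0))]:
    q=proj(f,T(m));cv2.circle(img,(int(q[1]*4+2),int(q[0]*4+2)),4,co,-1)
  r,cc=(580,1200) if cam=='top' else (340,800)
  cv2.imwrite(f'pics/ov_{cam}.png',img[r:r+580,cc:cc+700])
E
python3 fit.py
```

```text
[ 0.4907 -0.2966 -1.8732] [[-0.0125 -0.3957]
 [-0.3176 -1.7885]
 [-0.1636  0.9241]
 [-1.1049 -0.376 ]
 [-8.5173  1.7933]]
seat [ 0.4468 -0.2829  0.    ] (np.float64(217.1573041754341), np.float64(356.72994798829893)) (np.float64(182.25046415364187), np.float64(272.5127971050032))
handle [ 0.5537 -0.2492  0.035 ] (np.float64(175.35069179937804), np.float64(346.83927577281327)) (np.float64(177.86598173967724), np.float64(238.36943090637595))
knob [ 0.4663 -0.3748  0.092 ] (np.float64(206.83964998746825), np.float64(403.1045639872677)) (np.float64(144.26577789770062), np.float64(264.66802643551296))
col [ 0.4436 -0.4474  0.18  ] (np.float64(213.11010682185602), np.float64(449.83424263242034)) (np.float64(110.96879183955689), np.float64(270.2596494642376))
hend [ 0.4658 -0.2218  0.061 ] (np.float64(207.05697786695399), np.float64(338.75945654474685)) (np.float64(173.28864070854775), np.float64(267.7981317312356))
```

View pics/ov_top.png

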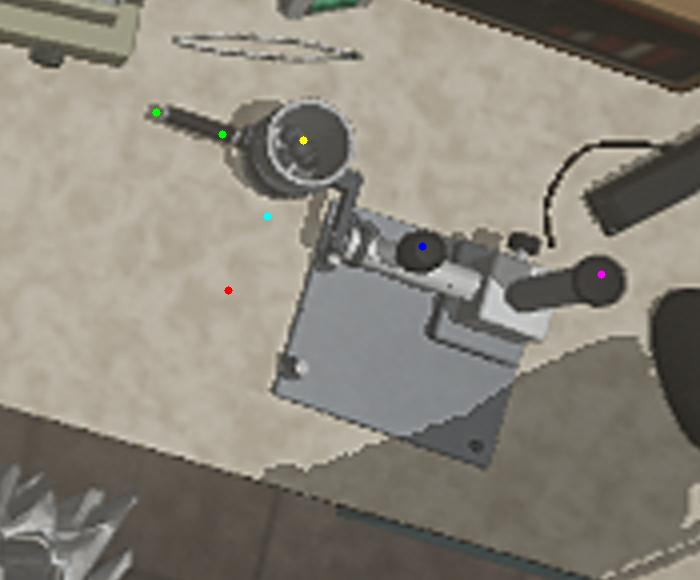

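View pics/ov_side.png

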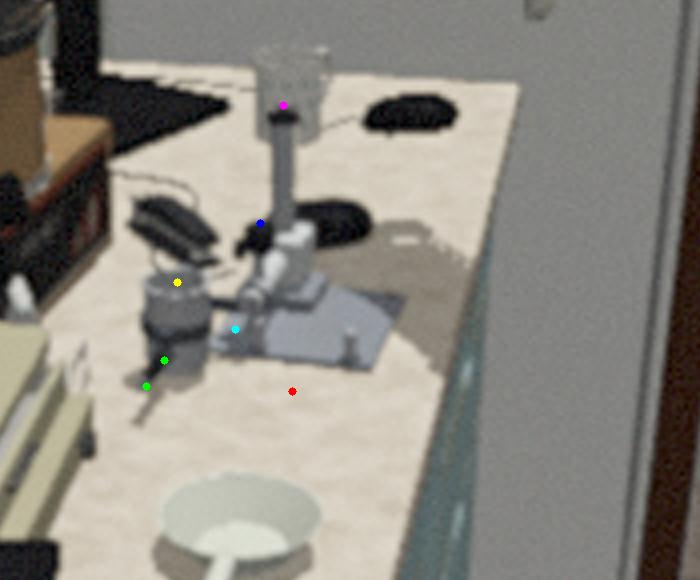

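```bash
python3 - <<'E'
s=open('fit.py').read()
i=s.index('F=[');j=s.index('def res')
s=s[:i]+'''def ot(c,r):return ((580+r+.5)/4-.5,(1200+c+.5)/4-.5)
def os_(c,r):return ((340+r+.5)/4-.5,(800+c+.5)/4-.5)
F=[(ft,(.082,0,.1055),ot(421,249)),(ft,(0,.046,.083),ot(309,142)),(ft,(-.087,.046,.035),ot(152,111)),(ft,(.158,0,.176),ot(602,280)),
(fs,(0,.046,.083),os_(177,282)),(fs,(.158,0,.17),os_(283,117)),(fs,(-.087,.046,.035),os_(146,384))]
'''+s[j:]
open('fit.py','w').write(s)
E
python3 fit.py
python3 - <<'E'
from h import *
fs=cams.grab_frame('side');ft=cams.grab_frame('top')
for cam,f in(('top',ft),('side',fs)):
    o=outline_of('dish_center',cam)[0];print(cam,o['rect'],o['p'])
    m=o['pixels'].astype('uint8')
    if cam=='top':
        k=cv2.morphologyEx(m,cv2.MORPH_OPEN,cv2.getStructuringElement(cv2.MORPH_ELLIPSE,(21,21)))
        ys,xs=np.nonzero(k);c=ys.mean(),xs.mean();C=onz(f,c,.03);print('center',c,C, 'diam px',2*np.sqrt(k.sum()/np.pi))
        h=(m>0)&(k==0);ys,xs=np.nonzero(h);
        sel=xs<c[1]-30
        P=np.array([onz(f,(y,x),.031)[:2] for y,x in zip(ys[sel],xs[sel])])
        mn=P.mean(0);print('handle pts mean',mn,'dir',np.degrees(np.arctan2(*(mn-C[:2])[::-1])),'far',max(np.linalg.norm(P-C[:2],axis=1)))
        print('grip',C[:2]+.136*(mn-C[:2])/np.linalg.norm(mn-C[:2]))
E
```

```text
[ 0.4901 -0.2977 -1.8827] [[-0.1186  0.6633]
 [-0.1344 -0.7694]
 [ 0.2239  1.5973]
 [-0.4514 -0.7888]
 [-0.1039  0.3006]
 [-0.0623  0.4568]
 [ 0.2511 -0.0255]]
seat [ 0.4463 -0.2836  0.    ] (np.float64(217.32774782717033), np.float64(357.01352584403304)) (np.float64(182.13864996794894), np.float64(272.63534039715836))
handle [ 0.5535 -0.251   0.035 ] (np.float64(175.4140392036361), np.float64(347.51005586758856)) (np.float64(177.6083615496907), np.float64(238.40839796504184))
knob [ 0.4649 -0.3758  0.092 ] (np.float64(207.3770807720539), np.float64(403.49834498442107)) (np.float64(144.1478300886866), np.float64(265.056938320882))
col [ 0.4416 -0.4481  0.18  ] (np.float64(214.00409103003759), np.float64(450.1929663184412)) (np.float64(110.88876981362499), np.float64(270.85139310644246))
hend [ 0.466  -0.2227  0.061 ] (np.float64(207.01243986115335), np.float64(339.12891839072404)) (np.float64(173.15270926882354), np.float64(267.7322841111091))
top [212.0, 173.1, 81.6, 45.6] 0.63
center (np.float64(195.6015680684248), np.float64(269.6136849607983)) [ 0.49574049 -0.04633074  0.03      ] diam px 42.26529405154344
handle pts mean [0.52289217 0.07156767] dir 77.03106162651771 far 0.16063594827747987
grip [0.52626199 0.08620015]
side [240.5, 203.5, 37.9, 43.5] 0.95
```

View pics/ov_top.png

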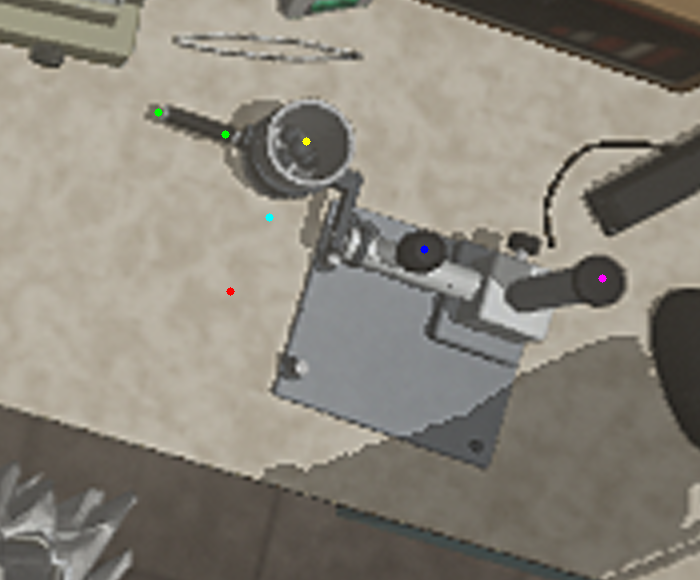

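```bash
python3 - <<'E'
import cv2
a=cv2.imread('pics/side0.png')[150:280,60:290];b=cv2.imread('pics/top0.png')[10:210,180:380]
cv2.imwrite('pics/sb.png',cv2.resize(a,None,fx=3.4,fy=3.4,interpolation=cv2.INTER_CUBIC))
cv2.imwrite('pics/tb.png',cv2.resize(b,None,fx=3,fy=3,interpolation=cv2.INTER_CUBIC))
E
```

```text
(no output)
```

View pics/sb.png

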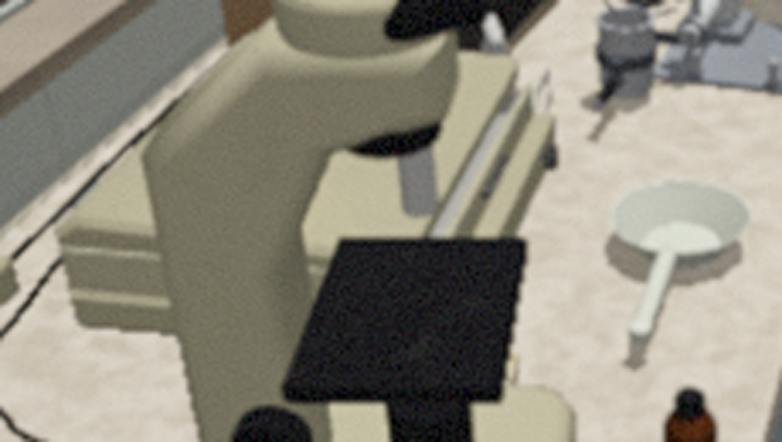

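View pics/tb.png

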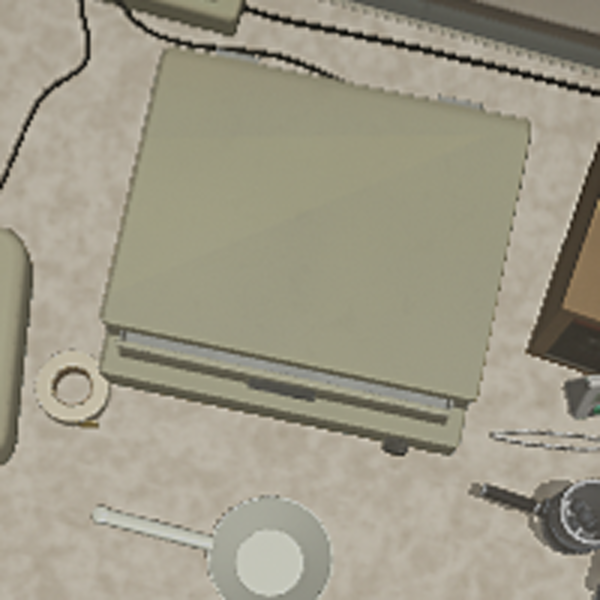

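```bash
python3 - <<'E'
from h import *
fs=cams.grab_frame('side');ft=cams.grab_frame('top')
print(tri(fs,(184.7,222.4),ft,(160.7,333.3)),tri(fs,(169,212),ft,(143,339)))
for z in(0,.04,.06,.1):print(z,onz(ft,(137,214),z),onz(ft,(117,214),z),onz(ft,(160.7,333.3),z))
E
```

```text
(array([ 0.59777489, -0.21514304,  0.02930862]), np.float64(0.00785984297096125)) (array([ 0.62909281, -0.21954787,  0.08044167]), np.float64(0.0017456938421201655))
0 [0.65982693 0.10890088 0.        ] [0.71714149 0.11103554 0.        ] [ 0.60071876 -0.22040319  0.        ]
0.04 [0.64809907 0.10441715 0.04      ] [0.70326675 0.10647185 0.04      ] [ 0.59120496 -0.21255188  0.04      ]
0.06 [0.64223514 0.10217529 0.06      ] [0.69632937 0.10419001 0.06      ] [ 0.58644807 -0.20862623  0.06      ]
0.1 [0.63050727 0.09769156 0.1       ] [0.68245463 0.09962632 0.1       ] [ 0.57693427 -0.20077492  0.1       ]
```

```bash
python3 - <<'E'
import cv2
a=cv2.imread('pics/side0.png')[70:200,110:300];b=cv2.imread('pics/top0.png')[90:200,330:512]
cv2.imwrite('pics/sc.png',cv2.resize(a,None,fx=4,fy=4,interpolation=cv2.INTER_CUBIC))
cv2.imwrite('pics/tc.png',cv2.resize(b,None,fx=4,fy=4,interpolation=cv2.INTER_CUBIC))
E
```

```text
(no output)
```

View pics/sc.png

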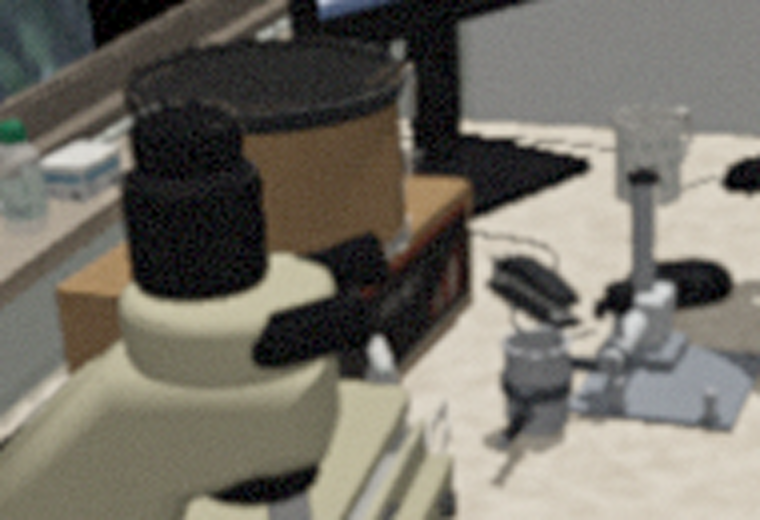

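View pics/tc.png

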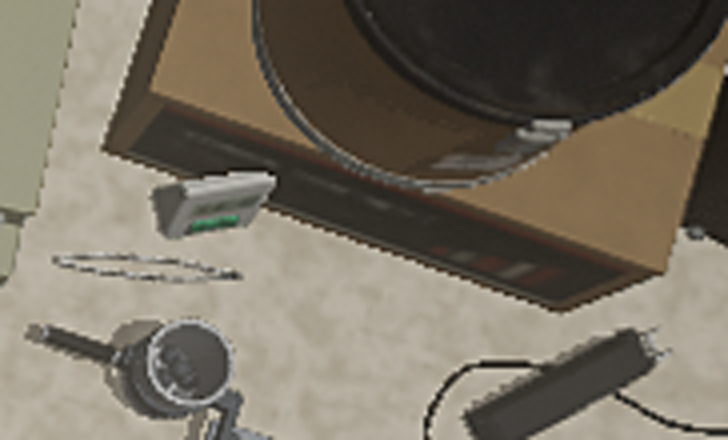

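```bash
python3 -m inch '[[-1,0.07,0.15,0,0,0,0.04],[-1,0.14,0.3,0,0,0,0.1],[-1,0.21,0.45,0,0,0,0.16],[-1,0.28,0.6,0,0,0,0.22],[-1,0.35,0.75,0,0,0,0.28],[-1,0.42,0.9,0,0,0,0.34],[-1,0.46,1,0,0,0,0.36]]'
```

```text
time: 2.28
tcp_pos: [0.356, -0.3235, 0.2271]
orientation: [[0.568, 0.823, 0.001], [0.823, -0.568, 0.0], [0.001, 0.001, -1.0]]
wrist_force: [-0.0, 0.1, -1.2]
finger_gap: 0.0915
```

```bash
python3 -m inch '[[-1,0.07,0.15,0,0,0,0.05],[-1,0.14,0.3,0,0,0,0.1],[-1,0.21,0.45,0,0,0,0.15],[-1,0.28,0.6,0,0,0,0.2],[-1,0.35,0.75,0,0,0,0.245],[-1,0.42,0.9,0,0,0,0.245],[-1,0.46,1,0,0,0,0.245]]'
```

```text
time: 2.87
tcp_pos: [0.4707, -0.0733, 0.2273]
orientation: [[0.222, 0.975, 0.002], [0.975, -0.222, 0.001], [0.002, 0.002, -1.0]]
wrist_force: [-0.2, -1.3, -0.4]
finger_gap: 0.0919
```

```bash
python3 -m inch '[[-1,0.05,0.15,-0.1,0,0,0],[-1,0.1,0.3,-0.2,0,0,0],[-1,0.15,0.45,-0.3,0,0,0],[-1,0.2,0.58,-0.4,0,0,0],[-1,0.225,0.637,-0.5,0,0,0],[-1,0.225,0.637,-0.6,0,0,0],[-1,0.225,0.637,-0.6,0,0,0]]' 30; python3 - <<'E'
from h import *
save('top','t1');save('side','s1')
a=cv2.imread('pics/side0.png')
for n,r in(('t1',(130,170)),('s1',(170,190))):
    i=cv2.imread(f'pics/{n}.png')[r[0]:r[0]+110,r[1]:r[1]+140];cv2.imwrite(f'pics/{n}z.png',cv2.resize(i,None,fx=5,fy=5,interpolation=cv2.INTER_CUBIC))
E
```

```text
time: 3.45
tcp_pos: [0.5228, 0.0833, 0.0722]
orientation: [[0.222, 0.975, -0.007], [0.975, -0.222, -0.0], [-0.002, -0.007, -1.0]]
wrist_force: [-0.1, -1.5, -0.3]
finger_gap: 0.0916
```

View pics/s1z.png

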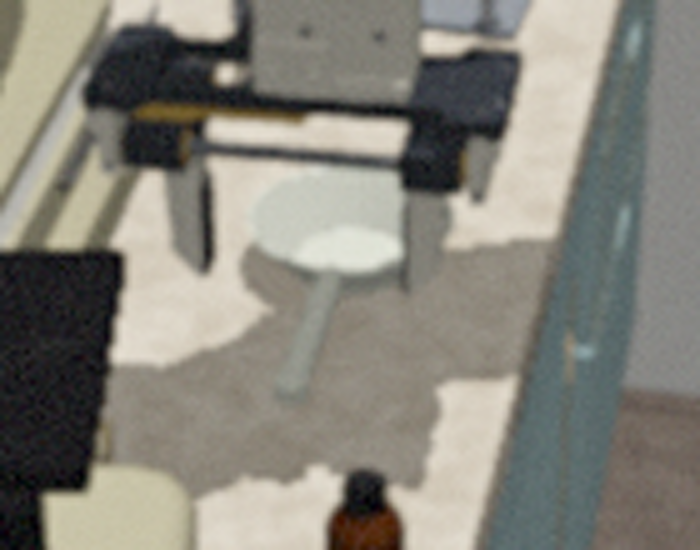

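View pics/t1z.png

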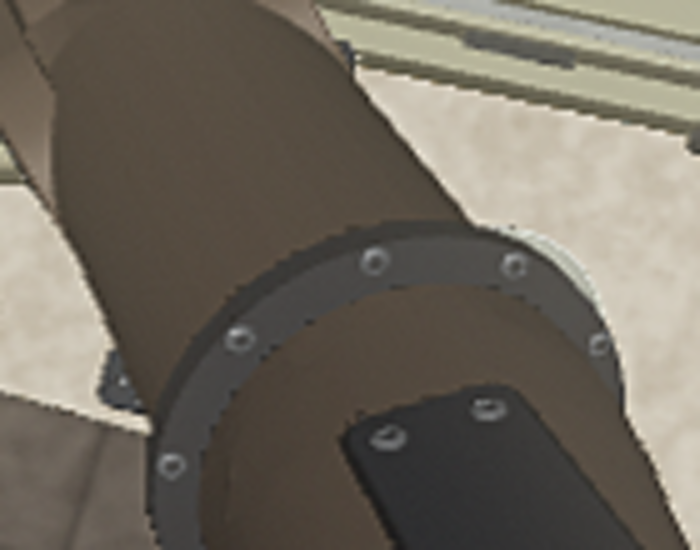

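```bash
python3 - <<'E'
from h import *
s=state();print(s['tcp_pos'],s['joint_pos'],s['wrist_force'])
E
python3 -m inch '[[-1,0,0,-0.1,0,0,0],[-1,0,0,-0.2,0,0,0],[-1,0,0,-0.26,0,0,0],[-1,0,0,-0.26,0,0,0]]'
```

```text
[0.52474091 0.08139407 0.07639886] [ 0.06523649  0.5057734  -0.43302666  1.93746079  0.29848063  0.763412
 -0.76570685] [-0.78809975 -0.18353411  0.64748449]
time: 3.88
tcp_pos: [0.525, 0.08, 0.0112]
orientation: [[0.228, 0.974, -0.001], [0.974, -0.228, -0.001], [-0.002, -0.001, -1.0]]
wrist_force: [-1.3, -0.2, 0.4]
finger_gap: 0.0917
```

```bash
python3 -m inch '[[0,0,0,0,0,0,0],[0.5,0,0,0,0,0,0],[1,0,0,0,0,0,0],[1,0,0,0,0,0,0],[1,0,0,0,0,0,0],[1,0,0,0,0,0,0],[1,0,0,0,0,0,0],[1,0,0,0,0,0,0]]' 30; python3 - <<'E'
from h import *
s=state();print(s['tcp_pos'],s['finger_gap'],s['wrist_force'])
save('side','s2')
i=cv2.imread(f'pics/s2.png')[170:280,190:330];cv2.imwrite(f'pics/s2z.png',cv2.resize(i,None,fx=5,fy=5,interpolation=cv2.INTER_CUBIC))
E
```

```text
time: 4.55
tcp_pos: [0.5255, 0.0818, 0.0118]
orientation: [[0.226, 0.974, 0.0], [0.974, -0.226, -0.0], [-0.0, 0.0, -1.0]]
wrist_force: [0.3, 0.5, 0.8]
finger_gap: 0.043
[0.52546909 0.08182478 0.01183846] 0.04299766029274972 [0.34282759 0.50537987 0.75108763]
```

View pics/s2z.png

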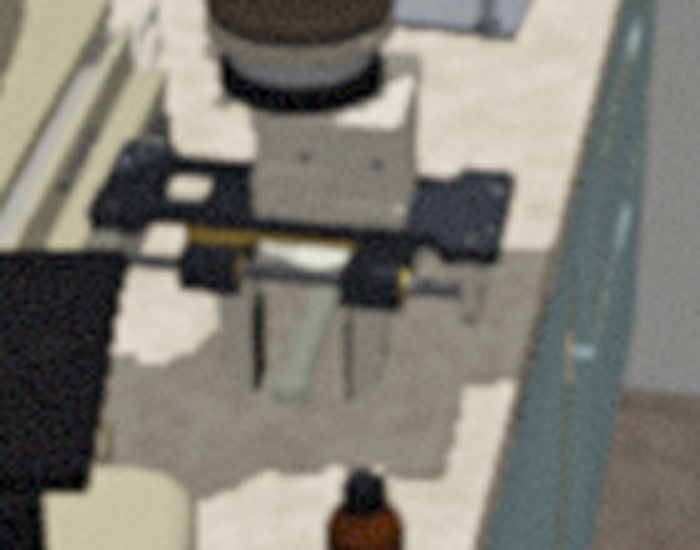

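Fingers still closing (gap 43 mm), straddling the handle.

```bash
python3 -m inch '[[1,0,0,0,0,0,0],[1,0,0,0,0,0,0],[1,0,0,0,0,0,0],[1,0,0,0,0,0,0],[1,0,0,0,0,0,0],[1,0,0,0,0,0,0],[1,0,0,0,0,0,0]]' 30
```

```text
time: 5.18
tcp_pos: [0.5256, 0.0818, 0.0118]
orientation: [[0.226, 0.974, 0.0], [0.974, -0.226, 0.0], [0.0, 0.0, -1.0]]
wrist_force: [2.2, -0.3, -0.4]
finger_gap: 0.014
```

```bash
python3 -m inch '[[1,0,-0.05,0.004,0,0,-0.01],[1,0,-0.13,0.004,0,0,-0.02],[1,0,-0.22,0.004,0,0,-0.03],[1,-0.003,-0.32,0.004,0,0,-0.04],[1,-0.005,-0.42,0.004,0,0,-0.053],[1,-0.01,-0.51,0.004,0,0,-0.053],[1,-0.038,-0.6,0.004,0,0,-0.053],[1,-0.067,-0.69,0.004,0,0,-0.053],[1,-0.096,-0.78,0.004,0,0,-0.053],[1,-0.121,-0.855,0.004,0,0,-0.053],[1,-0.135,-0.9,0.004,0,0,-0.053],[1,-0.14,-0.915,0.004,0,0,-0.053]]'; python3 - <<'E'
from h import *
s=state();print(s['tcp_pos'],s['finger_gap'],s['wrist_force'])
save('side','s3');save('top','t3')
i=cv2.imread(f'pics/s3.png')[120:240,200:340];cv2.imwrite(f'pics/s3z.png',cv2.resize(i,None,fx=5,fy=5,interpolation=cv2.INTER_CUBIC))
i=cv2.imread(f'pics/t3.png')[150:270,300:440];cv2.imwrite(f'pics/t3z.png',cv2.resize(i,None,fx=5,fy=5,interpolation=cv2.INTER_CUBIC))
E
```

```text
time: 6.18
tcp_pos: [0.4892, -0.1495, 0.0126]
orientation: [[0.31, 0.951, -0.001], [0.951, -0.31, -0.001], [-0.001, -0.001, -1.0]]
wrist_force: [-0.1, 0.7, -0.6]
finger_gap: 0.0137
[ 0.48919032 -0.14954846  0.01256232] 0.013715711160737283 [-0.08212826  0.74184236 -0.63996507]
```

View pics/s3z.png

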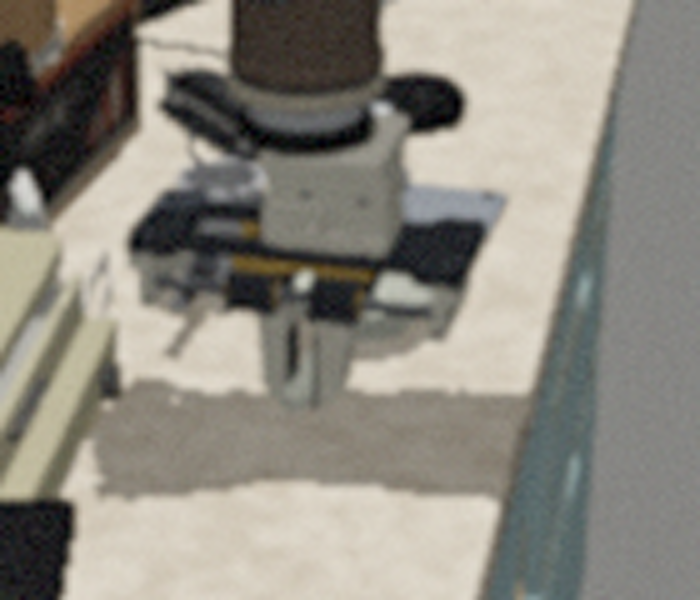

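View pics/t3z.png

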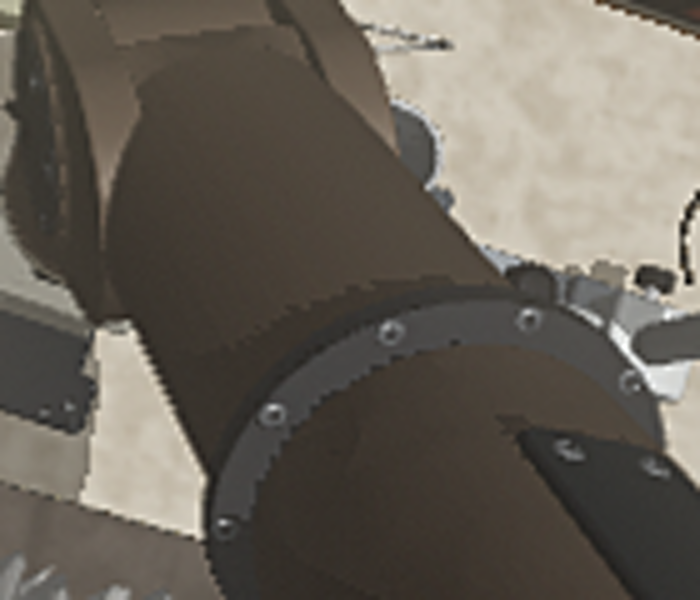

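```bash
python3 -m inch '[[1,-0.004,-0.011,0,0,0,0],[1,-0.007,-0.022,0,0,0,0],[1,-0.009,-0.028,0,0,0,0],[1,-0.009,-0.028,0,0,0,0]]';python3 -m inch '[[1,-0.003,-0.008,0,0,0,0],[1,-0.005,-0.015,0,0,0,0],[1,-0.005,-0.015,0,0,0,0]]'
```

```text
time: 6.62
tcp_pos: [0.4885, -0.1535, 0.0128]
orientation: [[0.305, 0.952, 0.0], [0.952, -0.305, 0.0], [0.0, 0.0, -1.0]]
wrist_force: [0.6, 0.1, -0.3]
finger_gap: 0.0137
time: 6.87
tcp_pos: [0.4869, -0.158, 0.0127]
orientation: [[0.306, 0.952, -0.0], [0.952, -0.306, -0.0], [-0.0, 0.0, -1.0]]
wrist_force: [0.4, -0.4, -1.3]
finger_gap: 0.0137
```

No contact yet; creep further.

```bash
python3 -m inch '[[1,-0.003,-0.008,0,0,0,0],[1,-0.005,-0.015,0,0,0,0],[1,-0.005,-0.015,0,0,0,0]]';python3 -m inch '[[1,-0.003,-0.008,0,0,0,0],[1,-0.005,-0.015,0,0,0,0],[1,-0.005,-0.015,0,0,0,0]]'
```

```text
time: 7.12
tcp_pos: [0.4856, -0.1619, 0.0127]
orientation: [[0.306, 0.952, -0.0], [0.952, -0.306, -0.0], [-0.0, 0.0, -1.0]]
wrist_force: [-0.4, 0.4, -1.3]
finger_gap: 0.0139
time: 7.37
tcp_pos: [0.4859, -0.1633, 0.013]
orientation: [[0.305, 0.952, 0.003], [0.952, -0.305, 0.002], [0.003, 0.002, -1.0]]
wrist_force: [3.6, 7.6, -1.1]
finger_gap: 0.0135
```

```bash
python3 -m inch '[[0,0,0,0,0,0,0],[0,0,0,0,0,0,0],[0,0,0,0,0,0,0],[0,0,0,0,0,0,0],[0,0,0,0,0,0,0],[0,0,0,0.1,0,0,0],[0,0,0,0.2,0,0,0],[-0.3,0,0,0.3,0,0,0],[-0.3,0,0.1,0.4,0,0,0],[-0.3,0,0.3,0.5,0,0,0],[-0.3,0,0.45,0.5,0,0,0],[-0.3,0,0.6,0.5,0,0,0]]'; python3 - <<'E'
from h import *
s=state();print(s['tcp_pos'],s['finger_gap'],s['wrist_force'])
save('side','s4');save('top','t4')
i=cv2.imread(f'pics/s4.png')[120:240,200:340];cv2.imwrite(f'pics/s4z.png',cv2.resize(i,None,fx=5,fy=5,interpolation=cv2.INTER_CUBIC))
i=cv2.imread(f'pics/t4.png')[150:270,300:440];cv2.imwrite(f'pics/t4z.png',cv2.resize(i,None,fx=5,fy=5,interpolation=cv2.INTER_CUBIC))
E
```

```text
time: 8.37
tcp_pos: [0.4853, -0.0191, 0.1395]
orientation: [[0.308, 0.951, 0.004], [0.951, -0.308, -0.001], [0.0, 0.004, -1.0]]
wrist_force: [0.1, -0.0, 0.0]
finger_gap: 0.0598
[ 0.48533645 -0.01913957  0.13953221] 0.05975405613859418 [ 0.11606391 -0.04022816  0.01585897]
```

View pics/s4z.png

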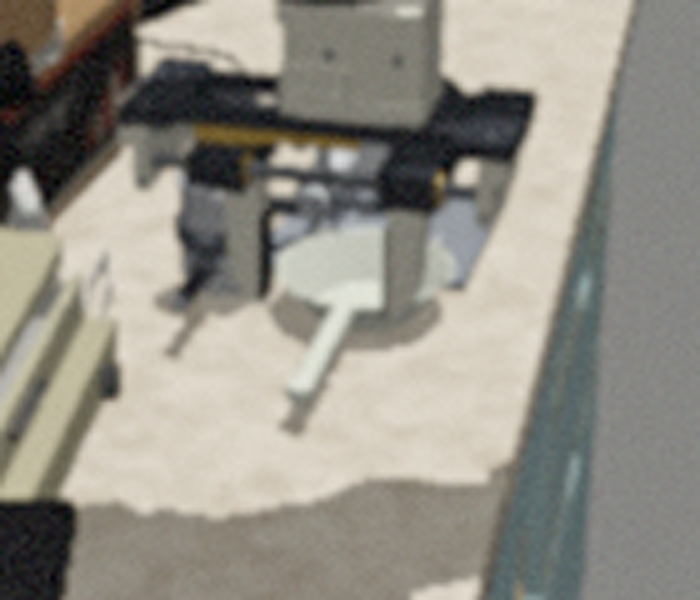

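View pics/t4z.png

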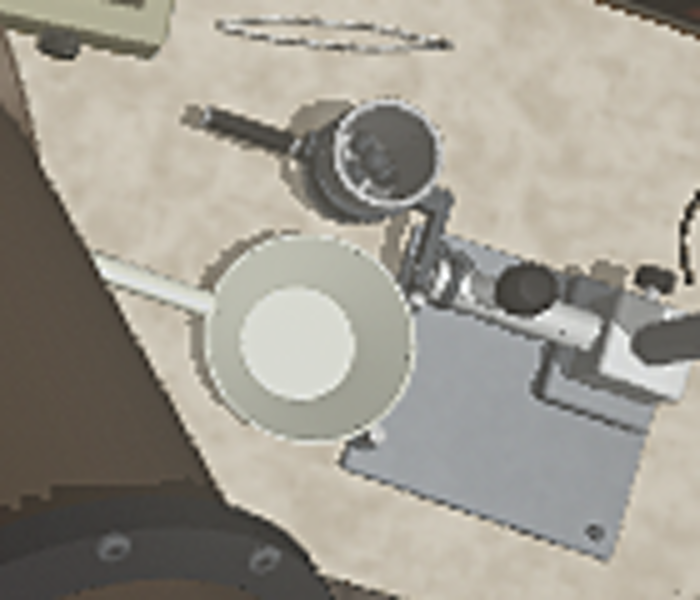

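```bash
python3 - <<'E'
from h import *
ft=cams.grab_frame('top')
z=lambda c,r:(150+(r+.5)/5-.5,300+(c+.5)/5-.5)
print('rim',onz(ft,z(310,338),.03),'floor',onz(ft,z(298,342),.003))
for zz in(.035,):
  print('handle',onz(ft,z(205,115),zz),onz(ft,z(252,131),zz),onz(ft,z(298,147),zz),'greytip',onz(ft,z(188,112),zz))
print('pot rim',onz(ft,z(387,153),.083),'knob',onz(ft,z(527,288),.1055))
p=[.4901,-.2977,-1.8827]
c,s=np.cos(p[2]),np.sin(p[2]);
for m in[(-.041,.046),(-.064,.046),(-.087,.046)]:print(p[0]+c*m[0]-s*m[1],p[1]+s*m[0]+c*m[1])
for n in('tip_handle','lift_knob','pot_mid','dish_center'):print(n,[(q['pixel'],round(q['p'],2)) for q in pinpoint(n,'top')[:2]])
E
```

```text
rim [ 0.44413456 -0.28800733  0.03      ] floor [ 0.44437367 -0.28872524  0.003     ]
handle [ 0.56067674 -0.23271051  0.035     ] [ 0.55265237 -0.25753462  0.035     ] [ 0.54462934 -0.28179214  0.035     ] greytip [ 0.5620808  -0.22371278  0.035     ]
pot rim [ 0.53341157 -0.31411209  0.083     ] knob [ 0.46383032 -0.37443518  0.1055    ]
0.5464622627767397 -0.2727942710468909
0.5535202961099176 -0.25090399545548386
0.5605783294430954 -0.22901371986407684
tip_handle [([176.0, 346.1], 0.61)]
lift_knob [([205.2, 407.3], 0.97), ([203.6, 367.5], 0.71)]
pot_mid []
dish_center [([218.6, 359.6], 0.55), ([174.1, 131.6], 0.49)]
```

```bash
python3 -m inch '[[-0.1,0.03,-0.1,0.03,0,0,0],[-0.1,0.06,-0.22,0.03,0,0,0],[-0.1,0.1,-0.34,0.02,-0.01,-0.03,0],[-0.1,0.14,-0.46,0,-0.02,-0.06,0],[-0.1,0.18,-0.58,0,-0.027,-0.085,0],[-0.1,0.22,-0.7,-0.03,-0.027,-0.085,0],[-0.1,0.25,-0.82,-0.06,-0.027,-0.085,0],[-0.1,0.283,-0.93,-0.1,-0.027,-0.085,0],[-0.1,0.283,-0.93,-0.16,-0.027,-0.085,0],[-0.1,0.283,-0.93,-0.2,-0.027,-0.085,0],[-0.1,0.283,-0.93,-0.2,-0.027,-0.085,0]]'; python3 - <<'E'
from h import *
s=state();print(s['tcp_pos'],s['finger_gap'],s['wrist_force'])
save('side','s5');save('top','t5')
i=cv2.imread(f'pics/s5.png')[90:210,180:320];cv2.imwrite(f'pics/s5z.png',cv2.resize(i,None,fx=5,fy=5,interpolation=cv2.INTER_CUBIC))
i=cv2.imread(f'pics/t5.png')[120:240,300:440];cv2.imwrite(f'pics/t5z.png',cv2.resize(i,None,fx=5,fy=5,interpolation=cv2.INTER_CUBIC))
E
```

```text
time: 9.63
tcp_pos: [0.5528, -0.2529, 0.0849]
orientation: [[0.308, 0.943, 0.129], [0.951, -0.305, -0.041], [0.001, 0.135, -0.991]]
wrist_force: [-0.9, 0.4, -1.0]
finger_gap: 0.0506
[ 0.55281895 -0.25285352  0.08486037] 0.05057492979651913 [-0.93026241  0.40805782 -0.99921894]
```

View pics/s5z.png

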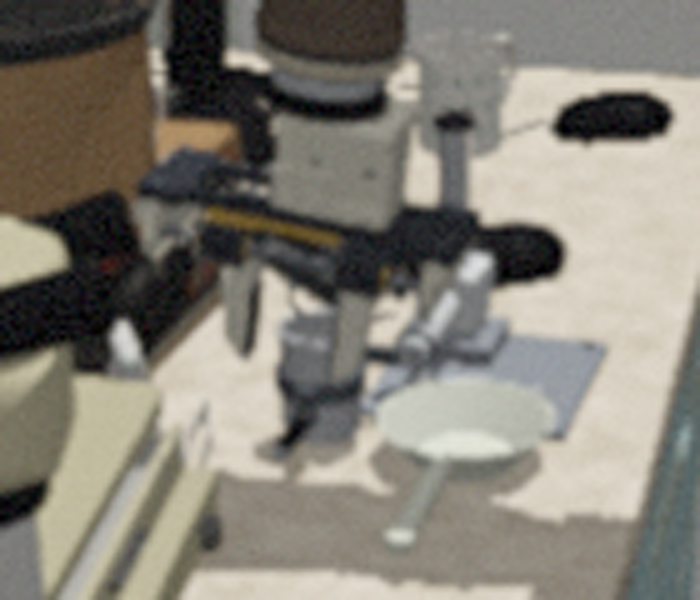

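View pics/t5z.png

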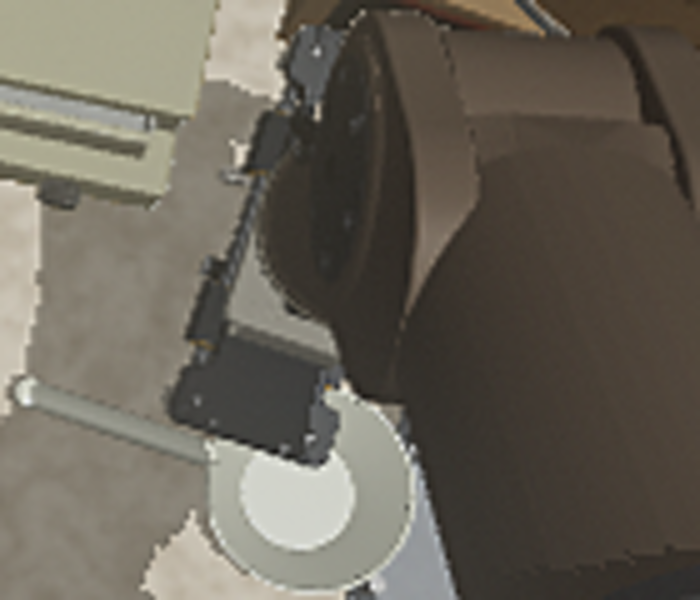

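```bash
python3 -m inch '[[-0.1,0.01,0,-0.07,0,0,0],[-0.1,0.016,0,-0.14,0,0,0],[-0.1,0.016,0,-0.2,0,0,0],[-0.1,0.016,0,-0.25,0,0,0],[-0.1,0.016,0,-0.265,0,0,0],[-0.1,0.016,0,-0.265,0,0,0]]'; python3 - <<'E'
from h import *
s=state();print(s['tcp_pos'],s['finger_gap'],s['wrist_force'])
f=save('side','s6');print(proj(f,s['tcp_pos']))
i=cv2.imread(f'pics/s6.png')[90:210,180:320];cv2.imwrite(f'pics/s6z.png',cv2.resize(i,None,fx=5,fy=5,interpolation=cv2.INTER_CUBIC))
E
```

```text
time: 10.23
tcp_pos: [0.5591, -0.2515, 0.0213]
orientation: [[0.305, 0.943, 0.132], [0.952, -0.302, -0.042], [0.001, 0.139, -0.99]]
wrist_force: [1.2, 0.3, 0.4]
finger_gap: 0.0504
[ 0.55907861 -0.25149317  0.02134   ] 0.050418407145095386 [1.16958654 0.32820605 0.42168358]
(np.float64(181.58613048099116), np.float64(236.72025807693743))
```

View pics/s6z.png

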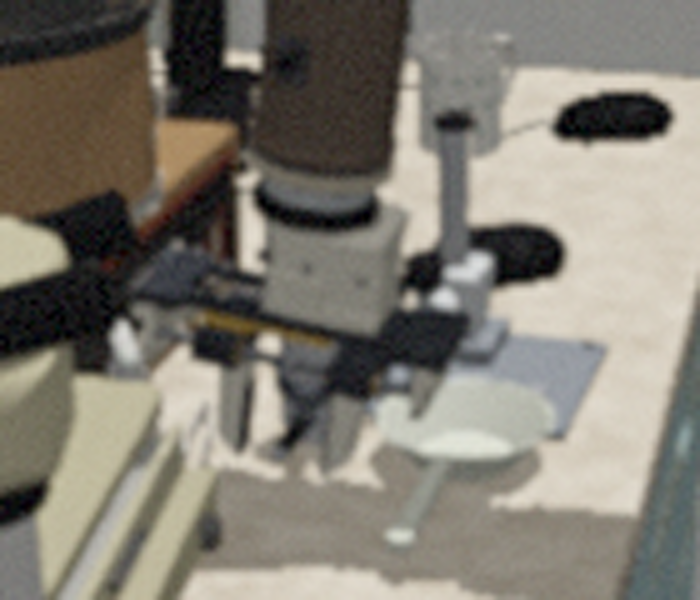

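```bash
python3 -m inch '[[1,0,0,-0.016,0,0,0],[1,0,0,-0.016,0,0,0],[1,0,0,-0.016,0,0,0],[1,0,0,-0.016,0,0,0],[1,0,0,-0.016,0,0,0],[1,0,0,-0.016,0,0,0],[1,0,0,-0.016,0,0,0],[1,0,0,-0.016,0,0,0],[1,0,0,-0.016,0,0,0],[1,0,0,-0.016,0,0,0]]' 30
```

```text
time: 11.12
tcp_pos: [0.5587, -0.2523, 0.0173]
orientation: [[0.306, 0.943, 0.132], [0.952, -0.303, -0.042], [0.0, 0.139, -0.99]]
wrist_force: [-2.9, 1.7, 2.0]
finger_gap: 0.0113
```

```bash
python3 - <<'E'
import numpy as np
for t in range(0,186,5):
    a=np.radians(-15.8);b=a+np.radians(t);dy=48*(np.cos(b)-np.cos(a));dz=48*(np.sin(b)-np.sin(a))
    print(t,round(dy*.952/250,3),round(-dy*.306/250,3),round(dz/250,3))
E
```

```text
0 0.0 -0.0 0.0
5 0.004 -0.001 0.016
10 0.006 -0.002 0.033
15 0.007 -0.002 0.05
20 0.006 -0.002 0.066
25 0.005 -0.001 0.083
30 0.001 -0.0 0.099
35 -0.003 0.001 0.115
40 -0.009 0.003 0.131
45 -0.016 0.005 0.146
50 -0.025 0.008 0.16
55 -0.034 0.011 0.174
60 -0.045 0.014 0.186
65 -0.056 0.018 0.198
70 -0.069 0.022 0.208
75 -0.082 0.026 0.217
80 -0.096 0.031 0.225
85 -0.111 0.036 0.232
90 -0.126 0.041 0.237
95 -0.142 0.046 0.241
100 -0.157 0.051 0.243
105 -0.173 0.056 0.244
110 -0.189 0.061 0.244
115 -0.205 0.066 0.242
120 -0.221 0.071 0.238
125 -0.236 0.076 0.234
130 -0.251 0.081 0.227
135 -0.265 0.085 0.22
140 -0.279 0.09 0.211
145 -0.291 0.094 0.201
150 -0.303 0.097 0.19
155 -0.314 0.101 0.178
160 -0.324 0.104 0.165
165 -0.333 0.107 0.151
170 -0.34 0.109 0.136
175 -0.347 0.111 0.12
180 -0.352 0.113 0.105
185 -0.355 0.114 0.088
```

```bash
python3 -m inch '[[1,0.004,-0.001,0.016,0,0,0],[1,0.006,-0.002,0.033,0,0,0],[1,0.007,-0.002,0.05,0,0,0],[1,0.006,-0.002,0.066,0,0,0],[1,0.005,-0.001,0.083,0,0,0],[1,0.001,0,0.099,0,0,0],[1,-0.003,0.001,0.115,0,0,0],[1,-0.009,0.003,0.131,0,0,0],[1,-0.016,0.005,0.146,0,0,0],[1,-0.016,0.005,0.146,0,0,0]]'; python3 - <<'E'
from h import *
s=state();print(s['tcp_pos'],s['finger_gap'],s['wrist_force'],s['moment'])
f=save('side','s7')
i=cv2.imread(f'pics/s7.png')[90:210,180:320];cv2.imwrite(f'pics/s7z.png',cv2.resize(i,None,fx=5,fy=5,interpolation=cv2.INTER_CUBIC))
E
```

```text
time: 11.95
tcp_pos: [0.5546, -0.251, 0.0544]
orientation: [[0.306, 0.943, 0.133], [0.952, -0.303, -0.042], [0.0, 0.139, -0.99]]
wrist_force: [-3.6, 1.9, -3.1]
finger_gap: 0.0112
[ 0.55459459 -0.25097086  0.05443396] 0.01117105394635936 [-3.62838162  1.90077261 -3.05053112] [ 0.44507331  1.0672755  -0.04995844]
```

View pics/s7z.png

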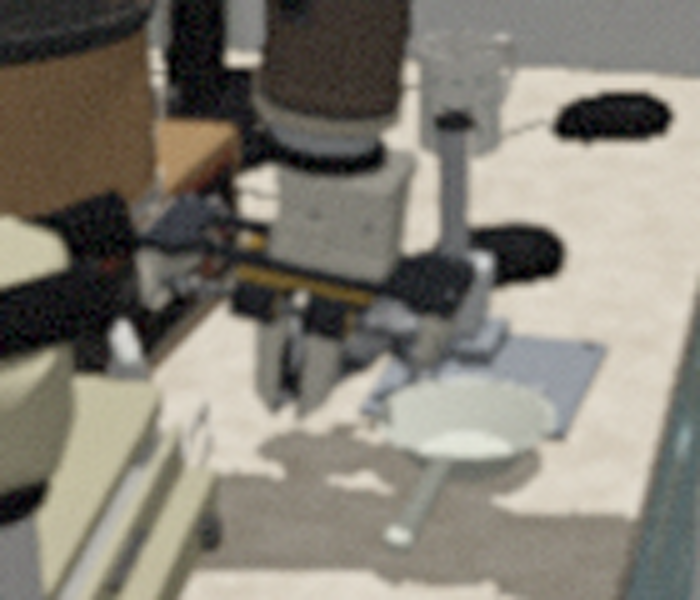

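```bash
python3 -m inch '[[1,-0.018,0.006,0.028,0,0,0],[1,-0.04,0.013,0.052,0,0,0],[1,-0.066,0.021,0.071,0,0,0],[1,-0.095,0.031,0.086,0,0,0],[1,-0.132,0.043,0.096,0,0,0],[1,-0.17,0.055,0.098,0,0,0],[1,-0.208,0.067,0.091,0,0,0],[1,-0.243,0.078,0.077,0,0,0],[1,-0.275,0.089,0.055,0,0,0],[1,-0.302,0.097,0.027,0,0,0],[1,-0.323,0.103,-0.007,0,0,0],[1,-0.336,0.108,-0.038,0,0,0]]';python3 -m inch '[[1,0,0,-0.004,0,0,0],[1,0,0,-0.004,0,0,0]]'; python3 - <<'E'
from h import *
s=state();print(s['tcp_pos'],s['finger_gap'],s['wrist_force'],s['moment'])
f=save('side','s8');save('top','t8')
i=cv2.imread(f'pics/s8.png')[90:210,180:320];cv2.imwrite(f'pics/s8z.png',cv2.resize(i,None,fx=5,fy=5,interpolation=cv2.INTER_CUBIC))
i=cv2.imread(f'pics/t8.png')[150:270,300:440];cv2.imwrite(f'pics/t8z.png',cv2.resize(i,None,fx=5,fy=5,interpolation=cv2.INTER_CUBIC))
E
```

```text
time: 13.0
tcp_pos: [0.4718, -0.2238, 0.0445]
orientation: [[0.305, 0.943, 0.136], [0.952, -0.302, -0.043], [0.001, 0.142, -0.99]]
wrist_force: [0.6, 0.8, 18.4]
finger_gap: 0.0109
time: 13.17
tcp_pos: [0.4721, -0.224, 0.0441]
orientation: [[0.305, 0.943, 0.135], [0.952, -0.302, -0.043], [0.0, 0.142, -0.99]]
wrist_force: [-4.5, 3.2, 18.5]
finger_gap: 0.011
[ 0.47208631 -0.22396791  0.04409521] 0.010983658923559007 [-4.46537021  3.21089032 18.5244011 ] [0.6572361  0.44299143 0.04222417]
```

View pics/s8z.png

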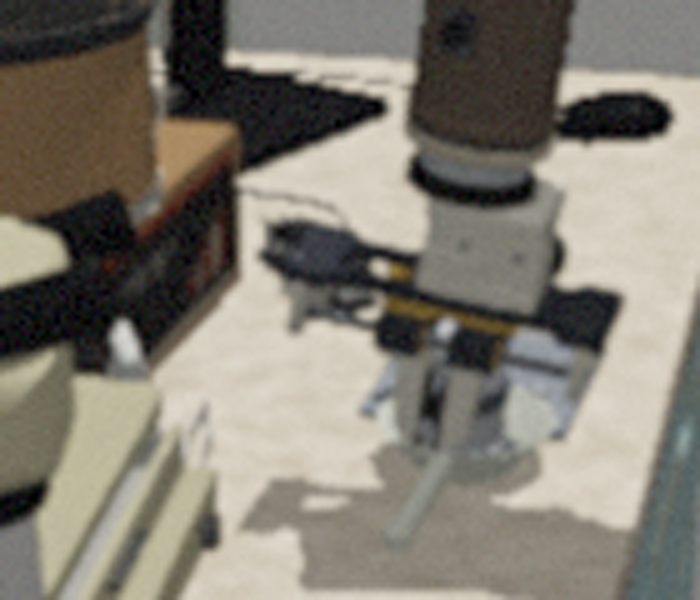

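View pics/t8z.png

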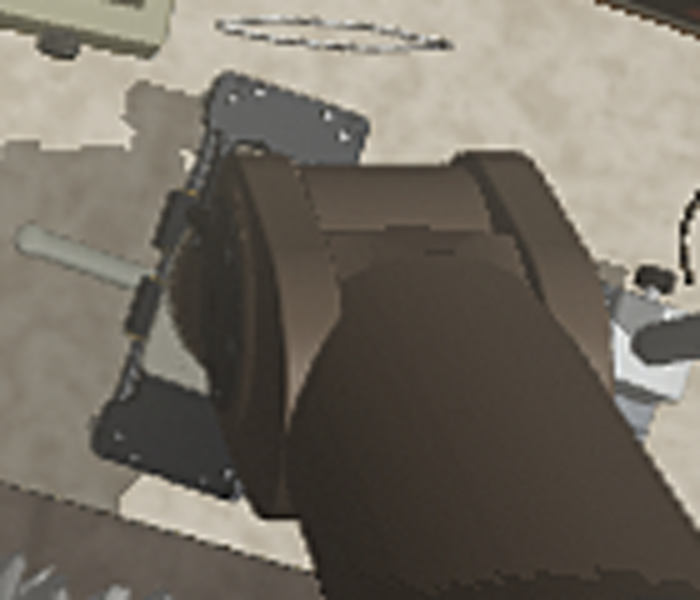

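```bash
python3 -m inch '[[0.2,0,0,0.004,0,0,0],[0.2,0,0,0.004,0,0,0],[0.2,0,0,0.004,0,0,0],[0.2,0,0,0.004,0,0,0],[0.2,0,0,0.03,0,0,0],[0.2,0,0,0.1,0,0,0],[0,0,0.03,0.22,0,0,0],[0,0,0.1,0.34,0.01,0.03,0],[0,0,0.25,0.46,0.02,0.06,0],[0,0,0.4,0.5,0.027,0.089,0],[0,0,0.55,0.5,0.027,0.089,0],[0,0,0.7,0.5,0.027,0.089,0]]'; python3 - <<'E'
from h import *
s=state();print(s['tcp_pos'],s['finger_gap'],s['wrist_force'],s['orientation'])
f=save('side','s9');save('top','t9')
i=cv2.imread(f'pics/s9.png')[90:210,180:320];cv2.imwrite(f'pics/s9z.png',cv2.resize(i,None,fx=5,fy=5,interpolation=cv2.INTER_CUBIC))
i=cv2.imread(f'pics/t9.png')[150:270,310:450];cv2.imwrite(f'pics/t9z.png',cv2.resize(i,None,fx=5,fy=5,interpolation=cv2.INTER_CUBIC))
E
```

```text
time: 14.27
tcp_pos: [0.4723, -0.0472, 0.17]
orientation: [[0.307, 0.952, -0.004], [0.952, -0.307, 0.0], [-0.001, -0.003, -1.0]]
wrist_force: [0.9, -0.1, -0.8]
finger_gap: 0.0455
[ 0.47230051 -0.04721211  0.1699837 ] 0.045539207497833085 [ 0.91586818 -0.05428847 -0.83607666] [[ 3.06565681e-01  9.51842754e-01 -3.58538958e-03]
 [ 9.51849142e-01 -3.06566687e-01  2.79278235e-04]
 [-8.33332040e-04 -3.49836712e-03 -9.99993533e-01]]
```

View pics/s9z.png

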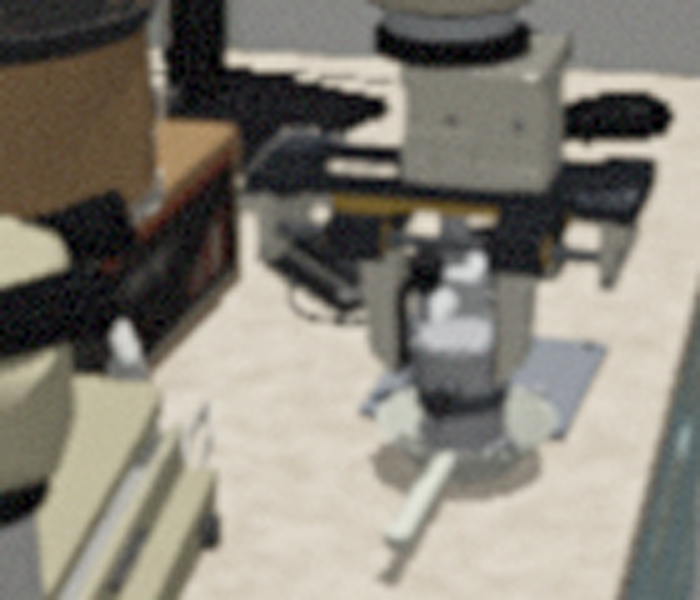

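View pics/t9z.png

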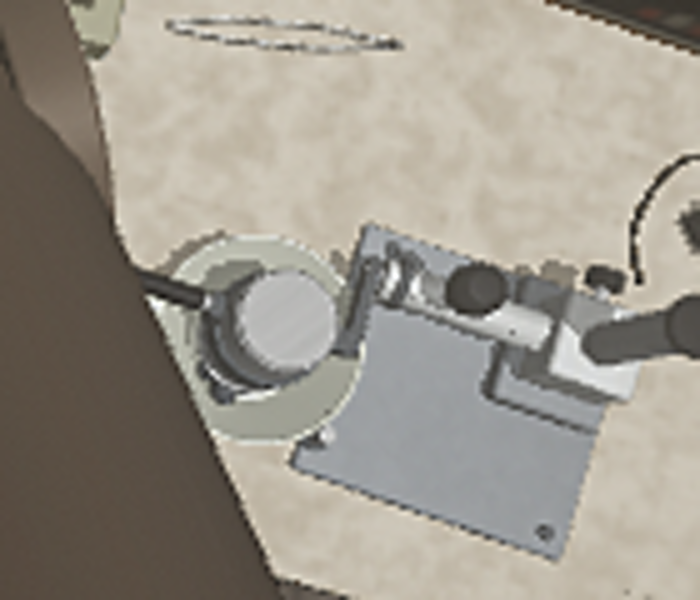

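```bash
python3 -m inch '[[-0.4,0,-0.08,0,0,0,0],[-0.4,0,-0.2,0,0,0,0],[-0.4,0,-0.32,0,0,0,0],[-0.4,0,-0.44,0,0,0,0],[-0.4,-0.01,-0.56,0,0,0,0],[-0.4,-0.02,-0.68,0,0,0,0],[-0.4,-0.025,-0.8,0,0,0,0],[-0.4,-0.03,-0.9,0,0,0,0]]'; python3 -m inch '[[-0.4,0,-0.12,-0.02,0,0,0],[-0.4,0,-0.24,-0.04,0,0,0],[-0.4,0,-0.34,-0.08,0,0,0],[-0.4,0,-0.41,-0.14,0,0,0],[-0.4,0,-0.41,-0.2,0,0,0],[-0.4,0,-0.41,-0.2,0,0,0]]';python3 - <<'E'
from h import *
s=state();print(s['tcp_pos'],s['finger_gap'],s['wrist_force'])
f=save('side','s10');g=save('top','t10');print(proj(f,s['tcp_pos']),proj(g,s['tcp_pos']))
i=cv2.imread(f'pics/s10.png')[80:200,200:340];cv2.imwrite(f'pics/s10z.png',cv2.resize(i,None,fx=5,fy=5,interpolation=cv2.INTER_CUBIC))
i=cv2.imread(f'pics/t10.png')[150:270,320:460];cv2.imwrite(f'pics/t10z.png',cv2.resize(i,None,fx=5,fy=5,interpolation=cv2.INTER_CUBIC))
E
```

```text
time: 15.03
tcp_pos: [0.4627, -0.2771, 0.1685]
orientation: [[0.307, 0.952, -0.007], [0.952, -0.307, -0.001], [-0.003, -0.006, -1.0]]
wrist_force: [0.7, 0.1, 0.1]
finger_gap: 0.0642
time: 15.53
tcp_pos: [0.4611, -0.3776, 0.1154]
orientation: [[0.308, 0.951, -0.01], [0.951, -0.308, 0.003], [-0.001, -0.011, -1.0]]
wrist_force: [-0.9, 1.1, -0.4]
finger_gap: 0.064
[ 0.46110314 -0.37757289  0.11544461] 0.06398078546254479 [-0.89536269  1.07992724 -0.40888245]
(np.float64(137.1162334034455), np.float64(266.22302113504986)) (np.float64(207.88787430765015), np.float64(407.8608134170485))
```

View pics/s10z.png

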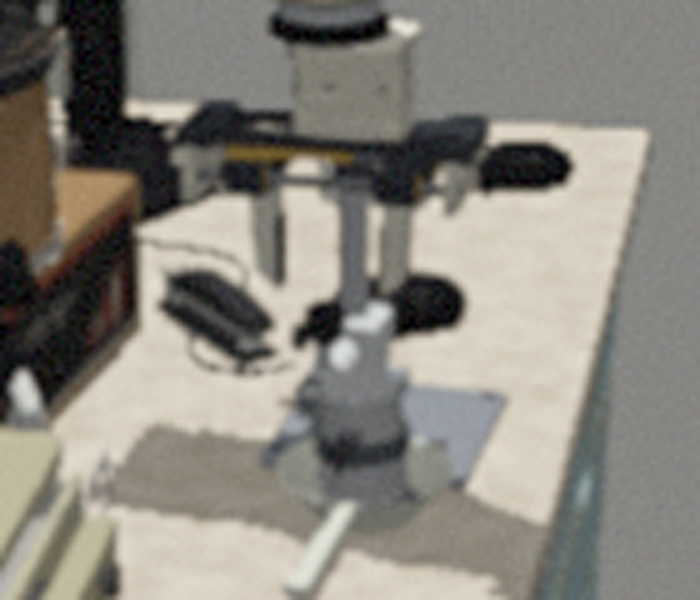

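View pics/t10z.png

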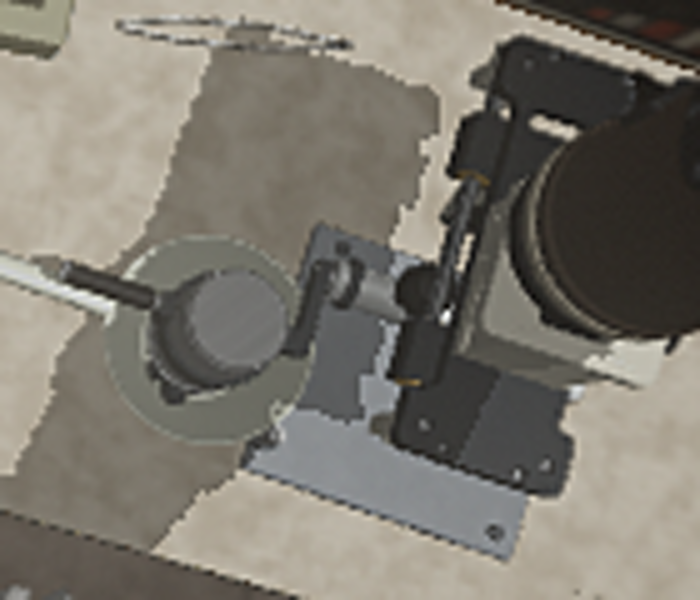

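```bash
python3 -m inch '[[-0.4,0.012,0.008,-0.05,0,0,0],[-0.4,0.012,0.008,-0.1,0,0,0],[-0.4,0.012,0.008,-0.136,0,0,0],[-0.4,0.012,0.008,-0.136,0,0,0]]' 55;python3 -m inch '[[1,0,0,0,0,0,0],[1,0,0,0,0,0,0],[1,0,0,0,0,0,0],[1,0,0,0,0,0,0],[1,0,0,0,0,0,0],[1,0,0,0,0,0,0],[1,0,0,0,0,0,0],[1,0,0,0,0,0,0],[1,0,0,0,0,0,0]]' 55
```

```text
time: 15.97
tcp_pos: [0.4656, -0.3735, 0.0821]
orientation: [[0.305, 0.952, -0.009], [0.952, -0.305, 0.002], [-0.001, -0.009, -1.0]]
wrist_force: [-0.7, 0.3, -0.4]
finger_gap: 0.0643
time: 16.72
tcp_pos: [0.4672, -0.3749, 0.0847]
orientation: [[0.306, 0.952, -0.005], [0.952, -0.306, -0.001], [-0.002, -0.005, -1.0]]
wrist_force: [2.4, -1.6, 0.1]
finger_gap: 0.0247
```

```bash
python3 -m inch '[[1,0,0,0.01,0,0,0],[1,0,0,0.02,0,0,0],[1,0,0,0.03,0,0,0],[1,0,0,0.04,0,0,0],[1,0,0,0.05,0,0,0],[1,0,0,0.06,0,0,0],[1,0,0,0.06,0,0,0]]';python3 - <<'E'
from h import *
s=state();print(s['tcp_pos'],s['finger_gap'],s['wrist_force'])
f=save('side','s11');g=save('top','t11')
i=cv2.imread(f'pics/s11.png')[80:200,200:340];cv2.imwrite(f'pics/s11z.png',cv2.resize(i,None,fx=5,fy=5,interpolation=cv2.INTER_CUBIC))
E
```

```text
time: 17.3
tcp_pos: [0.4672, -0.3749, 0.0989]
orientation: [[0.306, 0.952, -0.005], [0.952, -0.306, 0.0], [-0.002, -0.005, -1.0]]
wrist_force: [5.1, -2.9, -8.6]
finger_gap: 0.025
[ 0.4672026  -0.37492085  0.09885564] 0.02501191753297596 [ 5.10839803 -2.9125573  -8.55650672]
```

View pics/s11z.png

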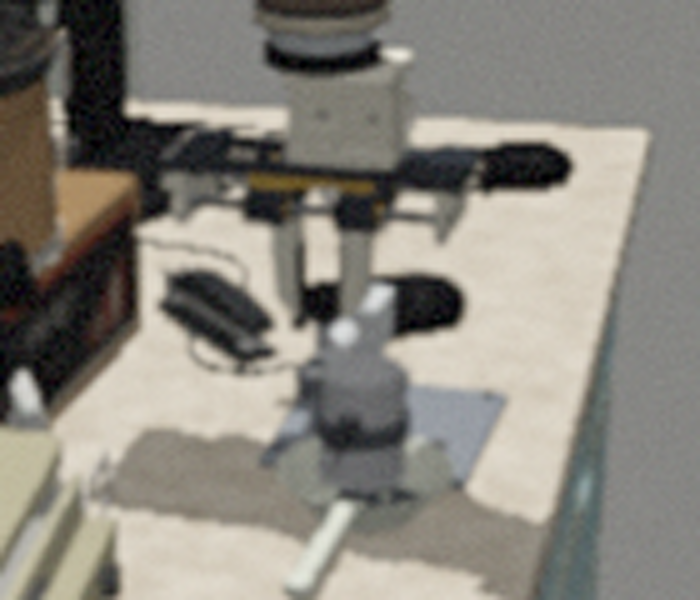

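```bash
python3 -m inch '[[1,0,0,0.015,0,0,0],[1,0,0,0.035,0,0,0],[1,0,0,0.06,0,0,0],[1,0,0,0.085,0,0,0],[1,0,0,0.11,0,0,0],[1,0,0,0.135,0,0,0],[1,0,0,0.16,0,0,0],[1,0,0,0.185,0,0,0],[1,0,0,0.21,0,0,0],[1,0,0,0.228,0,0,0],[1,0,0,0.228,0,0,0]]';python3 - <<'E'
from h import *
s=state();print(s['tcp_pos'],s['finger_gap'],s['wrist_force'])
f=save('side','s12');g=save('top','t12')
i=cv2.imread(f'pics/s12.png')[80:200,200:340];cv2.imwrite(f'pics/s12z.png',cv2.resize(i,None,fx=5,fy=5,interpolation=cv2.INTER_CUBIC))
E
```

```text
time: 18.32
tcp_pos: [0.4672, -0.3749, 0.1562]
orientation: [[0.306, 0.952, -0.005], [0.952, -0.306, -0.0], [-0.002, -0.005, -1.0]]
wrist_force: [3.7, -2.0, -4.4]
finger_gap: 0.025
[ 0.46719394 -0.37491894  0.15621627] 0.024959184485372224 [ 3.69581193 -1.95616629 -4.37560565]
```

View pics/s12z.png

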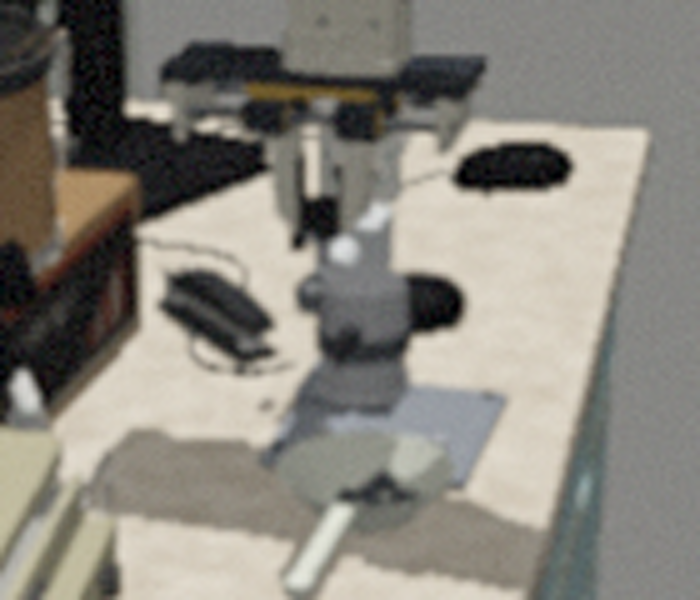

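```bash
python3 - <<'E'
from h import *
f=cams.grab_frame('side');g=cams.grab_frame('top')
X=onz(f,(161,253.3),.007);print(X,proj(g,X))
i=cv2.imread('pics/t12.png')[140:260,310:450];cv2.imwrite('pics/t12z.png',cv2.resize(i,None,fx=5,fy=5,interpolation=cv2.INTER_CUBIC))
i=cv2.imread('pics/s12.png')[140:200,230:310];cv2.imwrite('pics/s12zz.png',cv2.resize(i,None,fx=9,fy=9,interpolation=cv2.INTER_CUBIC))
E
```

```text
[ 0.50194766 -0.43524156  0.007     ] (np.float64(197.76762945299035), np.float64(413.4090443720096))
```

View pics/t12z.png

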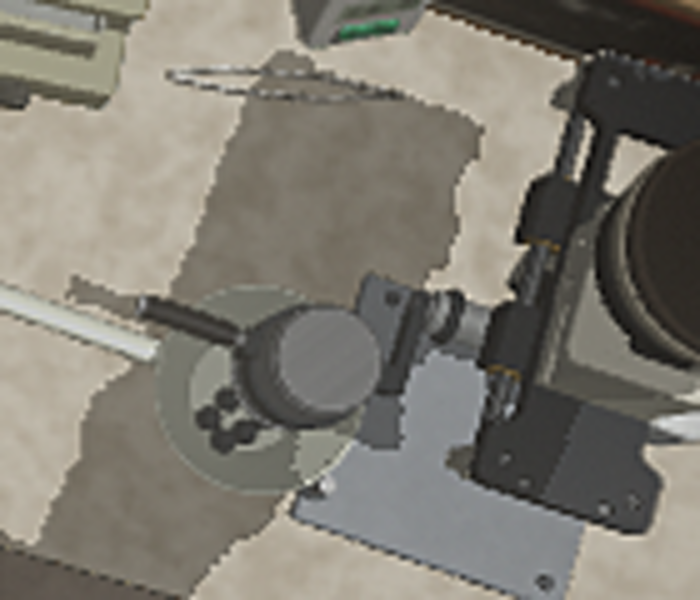

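View pics/s12zz.png

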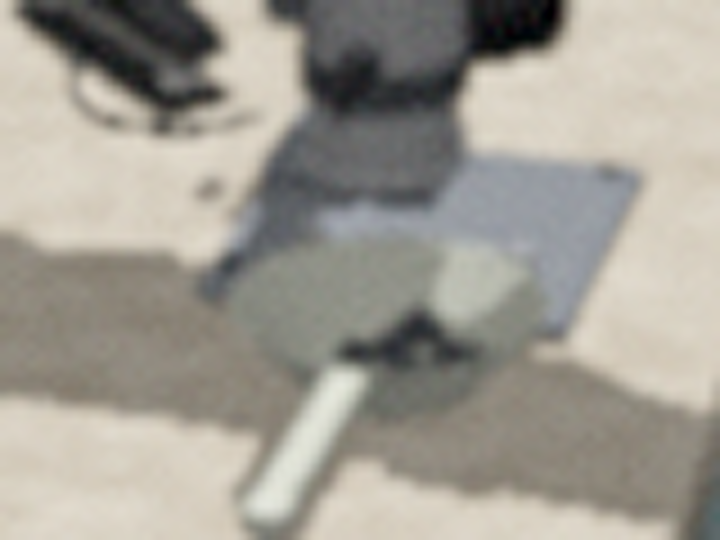

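```bash
python3 -m inch '[[0,0,0,0,0,0,0],[0,0,0,0,0,0,0],[0,0,0,0,0,0,0],[0,0,0,0,0,0,0],[0,0,0,0.05,0,0,0],[0,0,0,0.13,0,0,0],[0,0,0,0.25,0,0,0],[0,0,0.1,0.3,0,0,0],[0,0,0.25,0.3,0,0,0],[0,0,0.4,0.3,0,0,0],[0,0,0.55,0.3,0,0,0],[0,0,0.7,0.3,0,0,0]]';python3 -m inch '[[0,0,0.14,0,0,0,0],[0,0,0.28,0,0,0,0],[0,0,0.42,0,0,0,0],[0,0,0.56,0,0,0,0],[0,0,0.7,0,0,0,0],[0,0,0.85,0,0,0,0],[0,0,0.85,0,0,0,0]]';python3 - <<'E'
from h import *
s=state();print(s['tcp_pos'],s['finger_gap'],s['wrist_force'])
f=save('side','s13');g=save('top','t13')
i=cv2.imread('pics/t13.png')[140:260,310:450];cv2.imwrite('pics/t13z.png',cv2.resize(i,None,fx=5,fy=5,interpolation=cv2.INTER_CUBIC))
i=cv2.imread('pics/s13.png')[80:200,200:340];cv2.imwrite('pics/s13z.png',cv2.resize(i,None,fx=5,fy=5,interpolation=cv2.INTER_CUBIC))
E
```

```text
time: 19.52
tcp_pos: [0.4661, -0.198, 0.2316]
orientation: [[0.306, 0.952, -0.006], [0.952, -0.306, -0.0], [-0.002, -0.006, -1.0]]
wrist_force: [1.1, 0.1, -0.5]
finger_gap: 0.0455
time: 20.1
tcp_pos: [0.4661, 0.0208, 0.2322]
orientation: [[0.297, 0.955, -0.005], [0.955, -0.297, 0.003], [0.001, -0.006, -1.0]]
wrist_force: [-0.3, 1.0, 0.4]
finger_gap: 0.0459
[0.4660627  0.02076147 0.23220344] 0.045940499342564556 [-0.26894219  1.04960186  0.36801339]
```

View pics/t13z.png

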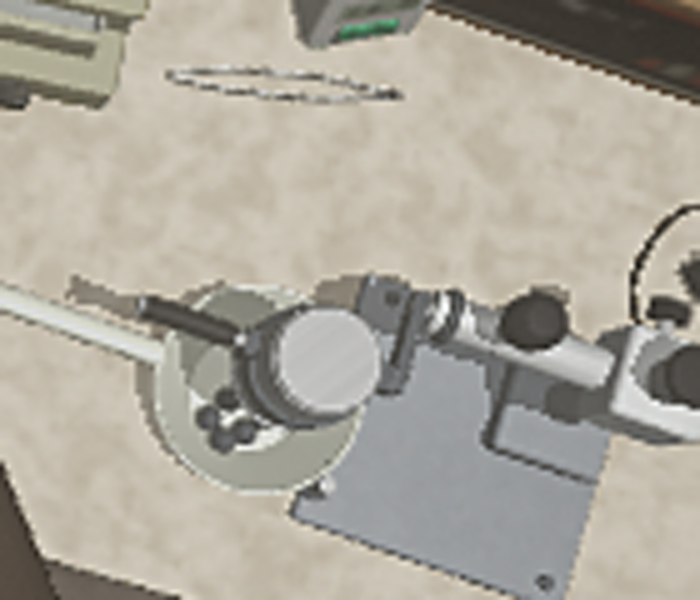

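View pics/s13z.png

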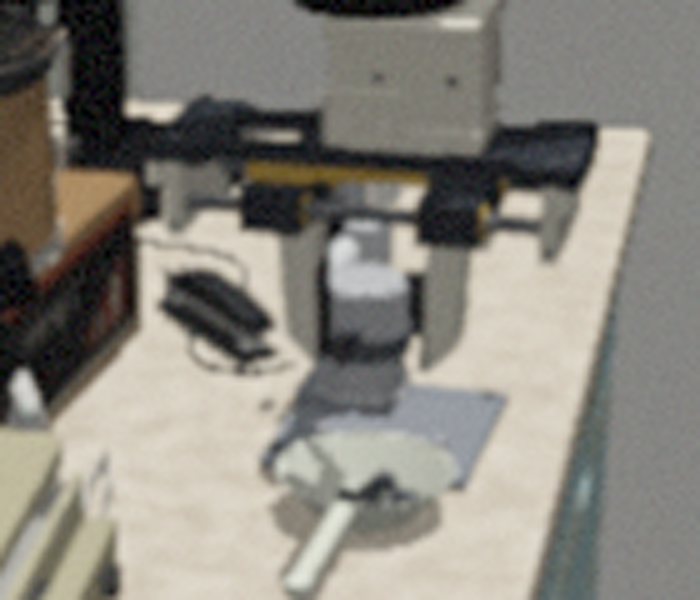

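```bash
python3 -m inch '[[0,0.02,-0.1,-0.1,0,0,0],[0,0.04,-0.22,-0.22,0,0,0],[0,0.06,-0.34,-0.34,0,0,0],[0,0.08,-0.46,-0.46,0,0,0],[0,0.097,-0.57,-0.57,0,0,0],[0,0.097,-0.66,-0.66,0,0,0],[0,0.097,-0.674,-0.69,0,0,0],[0,0.097,-0.674,-0.69,0,0,0]]';python3 - <<'E'
from h import *
s=state();print(s['tcp_pos'],s['finger_gap'],s['wrist_force'])
f=save('side','s14');g=save('top','t14')
i=cv2.imread('pics/s14.png')[110:230,200:340];cv2.imwrite('pics/s14z.png',cv2.resize(i,None,fx=5,fy=5,interpolation=cv2.INTER_CUBIC))
E
```

```text
time: 20.87
tcp_pos: [0.4885, -0.1589, 0.0565]
orientation: [[0.311, 0.95, -0.011], [0.95, -0.311, 0.0], [-0.003, -0.011, -1.0]]
wrist_force: [-0.6, 0.9, 0.0]
finger_gap: 0.0462
[ 0.48848867 -0.15885158  0.05648563] 0.0462459782358228 [-0.60058134  0.9003535   0.01789426]
```

View pics/s14z.png

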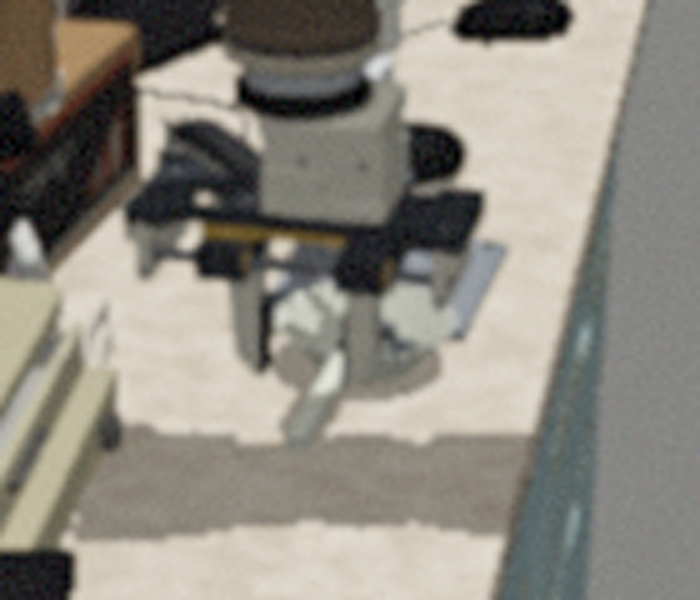

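```bash
python3 -m inch '[[0,0.012,0.044,0,0,0,0],[0,0.012,0.044,-0.06,0,0,0],[0,0.012,0.044,-0.12,0,0,0],[0,0.012,0.044,-0.178,0,0,0],[0,0.012,0.044,-0.178,0,0,0],[1,0.012,0.044,-0.178,0,0,0],[1,0.012,0.044,-0.178,0,0,0],[1,0.012,0.044,-0.178,0,0,0],[1,0.012,0.044,-0.178,0,0,0],[1,0.012,0.044,-0.178,0,0,0],[1,0.012,0.044,-0.178,0,0,0],[1,0.012,0.044,-0.178,0,0,0]]' 30;python3 -m inch '[[1,0,0,0,0,0,0],[1,0,0,0,0,0,0],[1,0,0,0,0,0,0]]'
```

```text
time: 21.97
tcp_pos: [0.4943, -0.1446, 0.0147]
orientation: [[0.306, 0.952, -0.005], [0.952, -0.306, 0.0], [-0.002, -0.005, -1.0]]
wrist_force: [0.7, 0.9, 1.1]
finger_gap: 0.0157
time: 22.22
tcp_pos: [0.4942, -0.1445, 0.0144]
orientation: [[0.306, 0.952, -0.006], [0.952, -0.306, 0.0], [-0.002, -0.006, -1.0]]
wrist_force: [1.3, 1.3, 1.3]
finger_gap: 0.016
```

```bash
python3 - <<'E'
from h import *
f=save('side','s15');g=save('top','t15')
i=cv2.imread('pics/s15.png')[110:230,200:340];cv2.imwrite('pics/s15z.png',cv2.resize(i,None,fx=5,fy=5,interpolation=cv2.INTER_CUBIC))
i=cv2.imread('pics/t15.png')[140:260,310:450];cv2.imwrite('pics/t15z.png',cv2.resize(i,None,fx=5,fy=5,interpolation=cv2.INTER_CUBIC))
E
```

```text
(no output)
```

View pics/s15z.png

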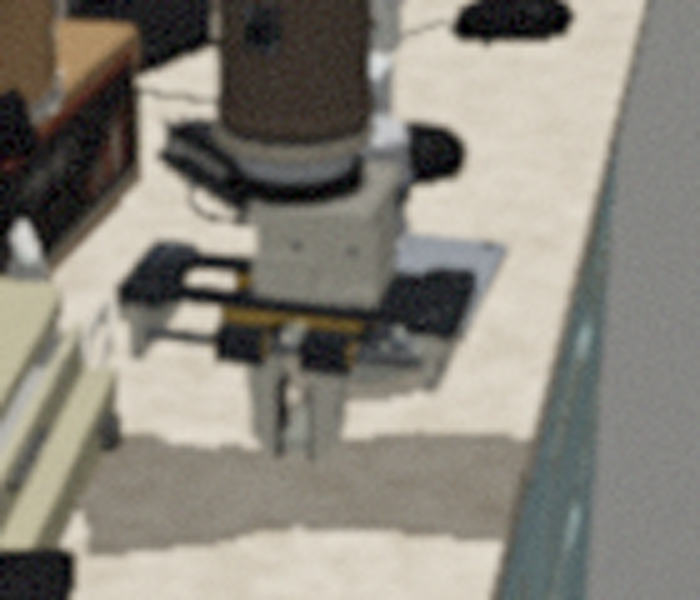

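View pics/t15z.png

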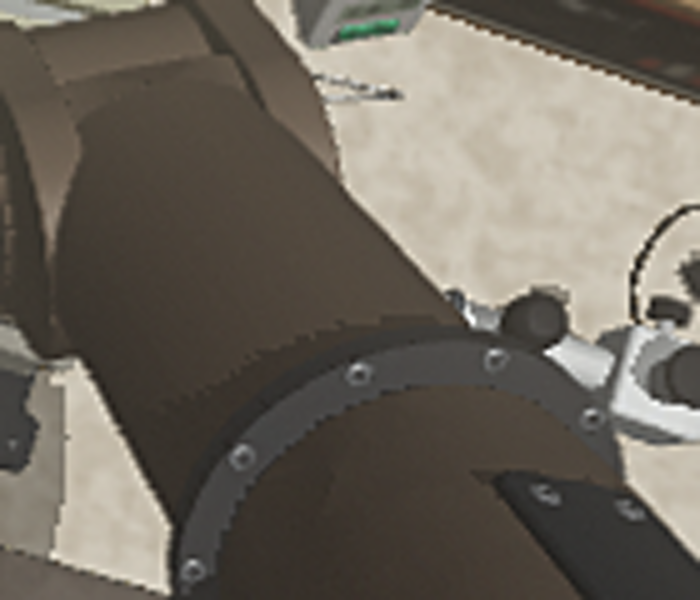

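```bash
python3 -m inch '[[1,0.002,0.008,0,0,0,0],[1,0.007,0.023,0,0,0,0],[1,0.015,0.046,0,0,0,0],[1,0.024,0.076,0,0,0,0],[1,0.035,0.11,0,0,0,0],[1,0.046,0.145,0,0,0,0],[1,0.057,0.179,0,0,0,0],[1,0.068,0.213,0,0,0,0],[1,0.079,0.248,0,0,0,0],[1,0.09,0.282,0,0,0,0],[1,0.101,0.316,0,0,0,0],[1,0.112,0.351,0,0,0,0]]';python3 -m inch '[[1,0.011,0.034,0,0,0,0],[1,0.022,0.069,0,0,0,0],[1,0.033,0.103,0,0,0,0],[1,0.044,0.137,0,0,0,0],[1,0.055,0.171,0,0,0,0],[1,0.066,0.206,0,0,0,0],[1,0.077,0.24,0,0,0,0],[1,0.087,0.27,0,0,0,0],[1,0.095,0.297,0,0,0,0],[1,0.101,0.316,0,0,0,0],[1,0.105,0.328,0,0,0,0],[1,0.107,0.335,0,0,0,0]]';python3 - <<'E'
from h import *
f=save('side','s16');g=save('top','t16')
i=cv2.imread('pics/s16.png')[110:230,200:340];cv2.imwrite('pics/s16z.png',cv2.resize(i,None,fx=5,fy=5,interpolation=cv2.INTER_CUBIC))
E
```

```text
time: 23.32
tcp_pos: [0.5222, -0.056, 0.0143]
orientation: [[0.306, 0.952, -0.006], [0.952, -0.306, -0.0], [-0.002, -0.006, -1.0]]
wrist_force: [-0.6, -2.6, -0.0]
finger_gap: 0.0153
time: 24.32
tcp_pos: [0.5488, 0.0273, 0.0144]
orientation: [[0.306, 0.952, -0.006], [0.952, -0.306, -0.0], [-0.002, -0.006, -1.0]]
wrist_force: [0.1, -2.7, 0.3]
finger_gap: 0.0157
```

View pics/s16z.png

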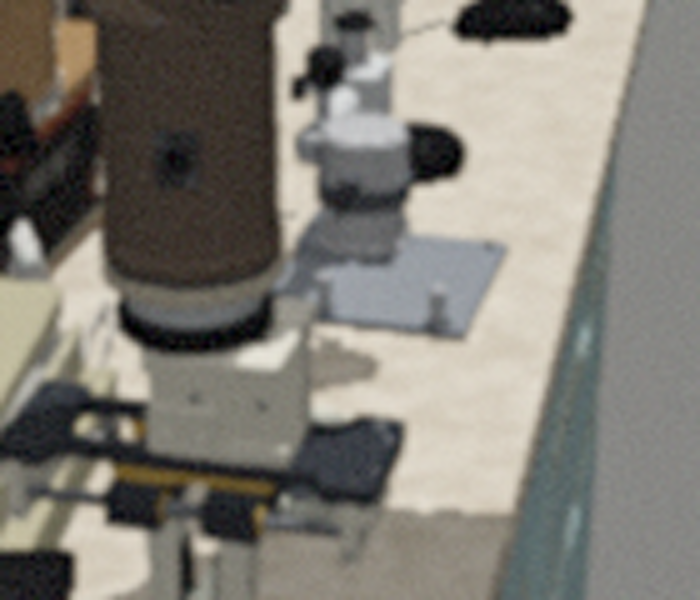

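View pics/t16.png

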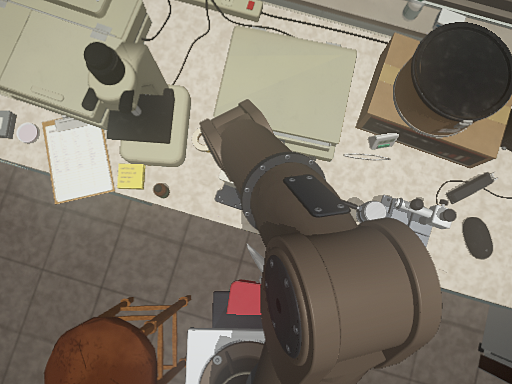

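```bash
python3 -m inch '[[0,0,0,0,0,0,0],[0,0,0,0,0,0,0],[0,0,0,0,0,0,0],[0,0,0,0,0,0,0],[0,0,0,0.05,0,0,0],[0,0,0,0.15,0,0,0],[0,0,0,0.3,0,0,0],[0,0,0,0.45,0,0,0],[0,0,0,0.6,0,0,0],[0,0,0,0.75,0,0,0],[0,0,0,0.9,0,0,0],[0,0,0,0.9,0,0,0]]';python3 -m inch '[[0,-0.05,-0.1,0,0,0,0],[0,-0.12,-0.2,0,0,0,0],[0,-0.2,-0.32,0,0,0,0],[0,-0.28,-0.44,0,0,0,0],[0,-0.36,-0.56,0,0,0,0],[0,-0.44,-0.68,0,0,0,0],[0,-0.52,-0.8,0,0,0,0],[0,-0.6,-0.92,0,0,0,0],[0,-0.65,-1,0,0,0,0]]';python3 -m inch '[[0,-0.08,-0.12,0,0,0,0],[0,-0.16,-0.24,0,0,0,0],[0,-0.24,-0.36,0,0,0,0],[0,-0.28,-0.48,0,0,0,0],[0,-0.3,-0.6,0,0,0,0],[0,-0.3,-0.72,0,0,0,0],[0,-0.3,-0.72,0,0,0,0]]';python3 - <<'E'
from h import *
f=save('side','s17');g=save('top','t17')
i=cv2.imread('pics/s17.png')[110:230,200:340];cv2.imwrite('pics/s17z.png',cv2.resize(i,None,fx=5,fy=5,interpolation=cv2.INTER_CUBIC))
i=cv2.imread('pics/t17.png')[150:260,200:460];cv2.imwrite('pics/t17z.png',cv2.resize(i,None,fx=3,fy=3,interpolation=cv2.INTER_CUBIC))
i=cv2.imread('pics/t17.png')[170:240,240:330];cv2.imwrite('pics/t17zz.png',cv2.resize(i,None,fx=7,fy=7,interpolation=cv2.INTER_CUBIC))
E
```

```text
time: 25.42
tcp_pos: [0.5519, 0.0282, 0.2479]
orientation: [[0.306, 0.952, 0.005], [0.952, -0.306, 0.001], [0.003, 0.005, -1.0]]
wrist_force: [1.2, 1.6, 0.7]
finger_gap: 0.0461
time: 26.17
tcp_pos: [0.3836, -0.2257, 0.24]
orientation: [[0.308, 0.951, -0.007], [0.951, -0.308, -0.001], [-0.003, -0.006, -1.0]]
wrist_force: [-0.2, -0.4, -0.2]
finger_gap: 0.0461
time: 26.75
tcp_pos: [0.3094, -0.4087, 0.2399]
orientation: [[0.312, 0.95, -0.006], [0.95, -0.312, -0.003], [-0.004, -0.005, -1.0]]
wrist_force: [-0.1, -0.4, -0.1]
finger_gap: 0.0462
```

View pics/s17z.png

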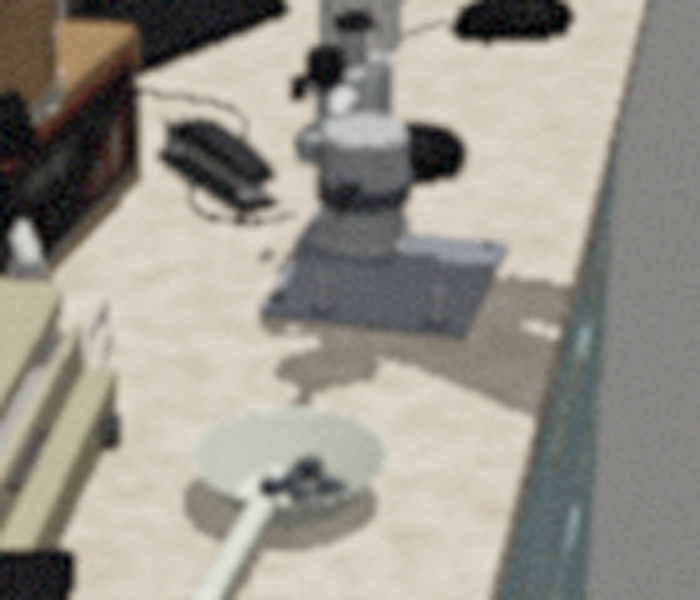

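View pics/t17z.png

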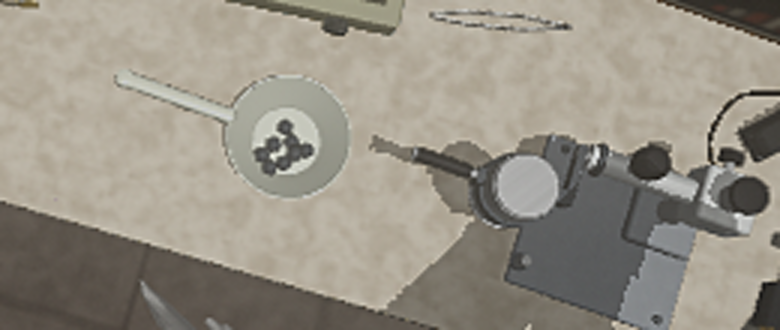

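View pics/t17zz.png

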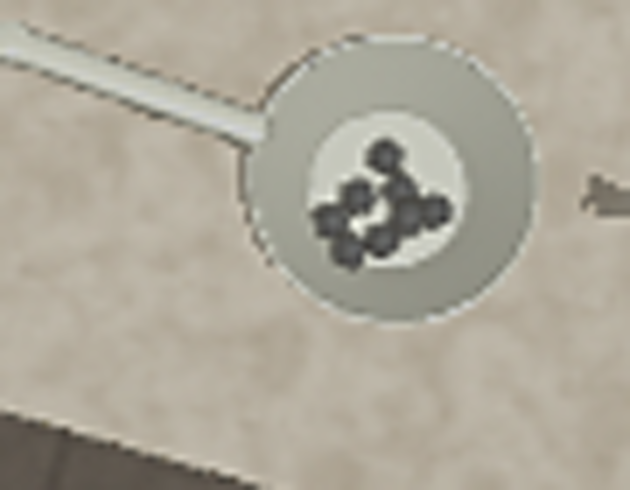

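```bash
python3 - <<'E'
from workcell import ticket,state,pinpoint
for i in range(8):
    r=pinpoint(f'ball{i}_center','top')
    if i==0:print([([round(v) for v in q['pixel']],round(q['p'],2)) for q in r])
    break
print(pinpoint('bottle_mid','top')[:1],pinpoint('notes_mid','top')[:1])
print(ticket.hand_in());print(state()['time'])
E
```

```text
[([202, 290], 0.47)]
[{'pixel': [187.0, 157.0], 'p': 0.74}] [{'pixel': [212.3, 370.6], 'p': 0.64}]
the job is handed in; nothing more can be done
None
the job is handed in; nothing more can be done
```

I emptied the pot into the dish and handed the job in. The clock last read 26.75 s; the limit is 72 s.

- **Dish in:** I slid the dish home. The last push gave about 8 N, and the picture showed its rim against both pegs.
- **Tipping:** I swung the pot over by its handle, which ended with about 18 N against the stop.
- **Lifting:** I raised the carriage about 71 mm of its 75 mm by the knob and released it. The pot stayed up and upside down.
- **Dish out:** I drew the dish about 180 mm out and released it. The arm is well clear of everything.

**Last pictures:**
- I counted eight balls on the dish floor by eye. The dish stood flat with bare bench between it and the pot.
- A small dark spot on the bench near the mill stayed in the side view. I took it for the lifting knob's shadow, since all eight balls were in the dish.

**Checks that failed or disagreed:**
- The ball network reported only one ball (p 0.47), so it neither confirms nor contradicts my count.
- It found the bottle within 3 px of where it started.
- It put the sticky notes on the mill (p 0.64), which is wrong. The overhead picture taken just after the dish was drawn out shows them where they began.
- On the second grip the dish handle measured about 16 mm wide between the fingers, against 14 mm before. The pull showed no slip.

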